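# Screw the cover of a control unit shut

### The job

Take the cross-bladed screwdriver out of its stand and drive the big brass screw on the control unit's sloping cover clockwise until it stops fully home, pressing the bit into the recess all the while you turn. Then put the screwdriver back upright in its stand and let go; turn the screw only with the screwdriver, and leave the carton, tape roll, bin and pulley where they are.

Things in the scene. Friction and masses are not known exactly. Their poses are not given: they have to be found in the camera images.
- driver: Loose screwdriver, 146 mm long, about 0.25 kg, standing in the stand, handle up. Origin at the bit's end, z along the axis to the handle. From there: cross bit 0-10 mm (blades along x and y, wedge-shaped: 3 mm thick and 16 mm across at the end, 9 and 20 mm at the root), shaft 11 mm thick, collar 40 mm wide at 80-86 mm, orange square handle 28 x 28 mm at 86-146 mm, flats facing x and y.
- stand: Yellow fixed tool stand, foot 90 x 90 mm, origin under its centre, z up. Top plate 70 x 70 mm, upper face 90 mm above the table, 29 mm through hole in its centre. The screwdriver hangs in it, collar flat on the plate: bit's end 10 mm above the table, axis on the stand's axis, turned any way.
- unit: Blue fixed control unit, a wedge 200 mm deep (x), 200 mm wide (y), origin under its centre, z up. Its white cover slopes up at 27 degrees from the front edge (-x side, 50 mm high) to the back edge (152 mm high). The screw stands in the middle of the cover, square to it: its axis leans 27 degrees from vertical towards the front.
- screw: Captive brass screw, round dark flange 46 mm wide, brass head 40 mm wide. Origin on the axis under the flange; z points out of the cover; the frame turns and moves in with the screw. Cross recess, open at its ends: two slots along the screw's x and y, 8 mm wide, 7 mm deep (floor 4 mm, rim 11 mm above the origin), right across the head.
- screw_turn (a joint): Turn of the screw, rad. 0 = fully home on a hard stop, flange on the cover; starts at 3.4 to 4.6 (6.5 to 9 mm proud). Clockwise, seen from above the head, lowers the value and moves the head in 1.91 mm per rad (12 mm a turn). Needs about 0.16 N m; stays where it is left. The wedge-shaped bit rides out of the slots if turned without a push (about 5 to 15 N does).
- carton: Closed cardboard carton 70 x 100 x 80 mm on the table, a bystander. Origin under its centre.
- tape: Yellow roll of tape lying flat, 100 mm across, 45 mm high, a bystander. Origin under its centre.
- bin: Empty blue plastic bin 160 x 110 x 60 mm, a bystander. Origin under its centre.
- pulley: Aluminium pulley lying flat, 90 mm across, 45 mm high, a bystander. Origin under its centre.
Mind the look-alikes: they are no part of the job. There is more than one size of the stand; the job needs the middle-sized.

How it is judged:
By the outcome, as a careful person would: the job done as asked, in the order asked, and still so for the second after the job is handed in, with the robot touching nothing.
It also fails if it takes over 67 s, if anything falls off the work surface, if the arm or the gripper's body presses on something with over 40 N, if the wrist force passes 120 N, or if a joint passes its speed limit or range.

### The arm

A 6-joint arm with a two-finger parallel gripper is mounted at the origin on the work surface. World frame = base frame: x ahead of the robot, y to its left, z up, the work surface at z = 0. Lengths are in mm, angles in degrees, forces in N, time in s.
With the tool pointing down it reaches from about 300 to 850 mm from the base axis. Payload 4.2 kg.
Tool frame: the origin (TCP) lies midway between the tips of the shut fingers; the grasp point (between the pads) lies 19 mm behind it; z points along the fingers, x is the direction in which the jaws open and shut, and the axes are right-handed (so a half turn about z gives the same grasp; the last joint's range is limited). The gripper opens to 91 mm and grips with 3 to 60 N. Pads are 32 mm wide; open, the fingers measure 118 mm over their backs; the gripper's body (76 mm by 178 mm) begins 60 mm behind the grasp point.
Start: joints at [-70.875, 18.312, 89.639, -0, 72.044, -1.146], TCP at [199.221, -539.402, 213.976] pointing down, gripper open.
Joint ranges: [-177.97, 177.97], [-48.28, 115.42], [12.27, 149.76], [-77.06, 257.06], [2.81, 150.46], [-146.56, 146.56]. Speed limits (degrees/s): [147.25, 147.25, 180, 180, 180, 180].

### API

Orientations are given as [roll, pitch, yaw] about the fixed x, y, z axes, in that order (R = Rz(yaw) Ry(pitch) Rx(roll)).
In Python, from workcell import monitor, vision, job, models gives the robot as it stands.
- The arm moves only by the shell command python3 -m creep 'ROWS' [FORCE]. ROWS is text: rows parted by semicolons, each of 7 numbers parted by spaces: the shift along the world's x, y, z in cm, then the turn, a rotation vector about the world's x, y, z in rad, then the gripper's target within -1 to 1 (shut at 1, half-way at 0, fully open at -1). In form: tx ty tz ax ay az hand; .... A call has 1 to 12 rows; each row shifts and turns the pose as measured when the row begins; what a row does not reach is not made up. A row lasts 1/12 s, in which the tool goes at most 41.7 mm and 7.16 degrees, less where a joint would pass 70% of its speed; a pose out of reach is approached as far as the arm can. A call is refused whole if a number of a shift passes 4.17 or a number of a turn 0.125, either way. A call with a gripper value outside its range is refused whole. The fingers move at their own pace and stop on an object; FORCE is the grip in N (left out, the last holds). Time passes only in rows, so rows that do not move let the fingers close. It gives the time, the measured TCP pose, the force and the opening at its end, in the units of the state.
- monitor.state(): the state, without advancing time (a new reading comes with each control period).
- vision.grab_frame(name): name is "side" or "top" or "wrist"; returns a dict with "img" (400x640x3 uint8, red, green, blue), "mtx" (3x3 intrinsics, pixels), "view" (4x4, takes a point from world to camera coordinates). Camera axes: x right, y down, z forward; pixel columns grow to the right and rows downward; lengths in mm; the calibration is good to about 2 mm. The wrist camera is an equidistant fisheye: a pixel r from the principal point sees the ray r / f radians off the axis. A picture is of the moment at which its call begins. There is no depth.
- job.job_done(): hands the job in, once; it reports no verdict.
Trained networks look in the newest picture that a camera, given by its name, has taken for a name from the list of things; names that differ only in an ending like _2 or _b are one class to them, and where a whole thing is asked for, a point or a joint stands for the part that bears it (a point fixed in the world has none). Each returns a list of dicts, best first, with "confidence" (0 to 1); they miss things now and then, are a little off and sometimes report something else, mostly with a low value. They report only what shows in the picture. A call takes as long as a camera call. They do not tell look-alikes from the thing itself.
- models.search_frame(camera, query): "rect" ([left, top, right, bottom] in pixels, round what is visible of it).
- models.mark_of(camera, query): "at" ([column, row] in pixels: a listed point, or the origin of a listed thing).
The state is a dict: "time_s": time; "qpos": joint angles; "qvel": joint speeds; "effort": joint torques, N m; "ee_pos": TCP position; "ee_rot": TCP orientation; "force": force on the tool from outside, world axes, zero at the start; "torque": the same for the moment, N m; "gripper_width": finger opening in mm.
Only numpy, scipy, OpenCV 4.12 (cv2) and the standard library are available. Lean on these libraries where they do the work, as an engineer would, in place of code of your own. Each camera call takes 0.05 s, during which the arm holds its last target.

## Working session

There is one attempt and no reset: what is moved stays moved. The work goes in short steps, Python scripts to look and compute and a shell command to move; the robot and the scene stay as the last step left them, time stands still between calls to the robot, and variables do not carry over. Pictures are saved under pics/ and viewed, and the job is handed in when it is done.

```bash
ls; mkdir -p pics; python3 - <<'E'
from workcell import monitor, vision, models
import cv2
print(monitor.state())
for n in ["side","top","wrist"]:
    f=vision.grab_frame(n); cv2.imwrite(f"pics/{n}0.png",f["img"][:,:,::-1])
    print(n,f["mtx"].tolist(),f["view"].round(4).tolist())
    for q in ["driver","stand","unit","screw","carton","tape","bin","pulley"]:
        print(q,[(r["rect"],round(r["confidence"],2)) for r in models.search_frame(n,q)],[(r["at"],round(r["confidence"],2)) for r in models.mark_of(n,q)])
E
```

```text
pics
{'time_s': 0.0, 'qpos': array([-7.08751148e+01,  1.83501865e+01,  8.97075018e+01, -9.41381806e-04,
        7.20417423e+01, -1.14345893e+00]), 'qvel': array([ 0.0364555 , -0.03354865,  0.0260819 ,  0.01489445, -0.07646304,
       -0.04807908]), 'effort': array([ 9.14548909e-04, -4.12465489e+01, -2.31972241e+01,  7.28118257e-02,
        4.54626081e-02, -1.31628663e-04]), 'ee_pos': array([ 199.04331789, -538.91167163,  213.127423  ]), 'ee_rot': array([-1.79998911e+02,  9.94286823e-02, -6.97313639e+01]), 'force': array([-0.8155251 ,  0.79080062,  0.52544295]), 'torque': array([-0.01276293,  0.08365422, -0.01067732]), 'gripper_width': 91.25191353340952}
side [[393.08593995425133, 0.0, 322.09973099747555], [0.0, 393.08593995425133, 197.3286142649777], [0.0, 0.0, 1.0]] [[0.9156, -0.4021, -0.0061, -546.0506], [-0.2879, -0.6448, -0.708, 233.8558], [0.2807, 0.65, -0.7062, 951.5243], [0.0, 0.0, 0.0, 1.0]]
driver [([339.0, 227.2, 354.3, 259.1], 0.57)] [([291.2, 134.7], 0.6)]
stand [([324.5, 243.0, 372.7, 293.9], 0.77), ([367.2, 193.9, 433.0, 269.0], 0.6), ([291.0, 283.8, 324.5, 328.3], 0.6)
[... 1290 characters left out ...]
 174.0, 303.6, 265.1], 0.67), ([249.5, 209.4, 264.7, 227.2], 0.49)] [([258.1, 219.0], 0.56)]
carton [([148.7, 180.2, 194.8, 206.0], 0.75)] [([175.1, 197.2], 0.62)]
tape [([442.5, 180.6, 482.9, 219.7], 0.67)] [([458.9, 203.8], 0.85)]
bin [([127.8, 232.5, 177.8, 291.7], 0.83)] []
pulley [([457.2, 245.7, 493.2, 271.4], 0.83)] [([471.2, 263.5], 0.71)]
wrist [[309.70691628693146, 0.0, 320.17899698347986], [0.0, 309.70691628693146, 196.26727515706386], [0.0, 0.0, 1.0]] [[0.3459, -0.9383, 0.0004, -575.1478], [-0.8968, -0.3305, 0.2941, -32.9043], [-0.2758, -0.1021, -0.9558, 391.8519], [0.0, 0.0, 0.0, 1.0]]
driver [] []
stand [] []
unit [] []
screw [] []
carton [] []
tape [] []
bin [] []
pulley [] []
```

```bash
python3 - <<'E'
import cv2
a=cv2.imread("pics/side0.png"); b=cv2.imread("pics/top0.png")
cv2.imwrite("pics/side0z.png",cv2.resize(a[100:400,190:470],None,fx=2,fy=2,interpolation=cv2.INTER_CUBIC))
cv2.imwrite("pics/top0z.png",cv2.resize(b[120:310,120:510],None,fx=2,fy=2,interpolation=cv2.INTER_CUBIC))
E
```

```text
(no output)
```

View pics/side0z.png

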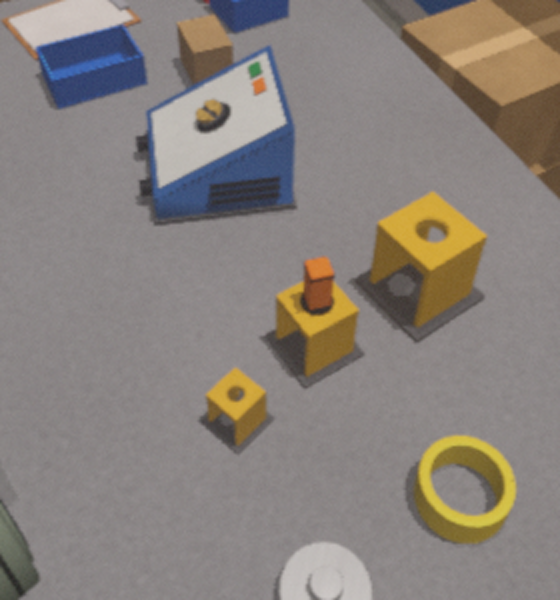

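View pics/top0z.png

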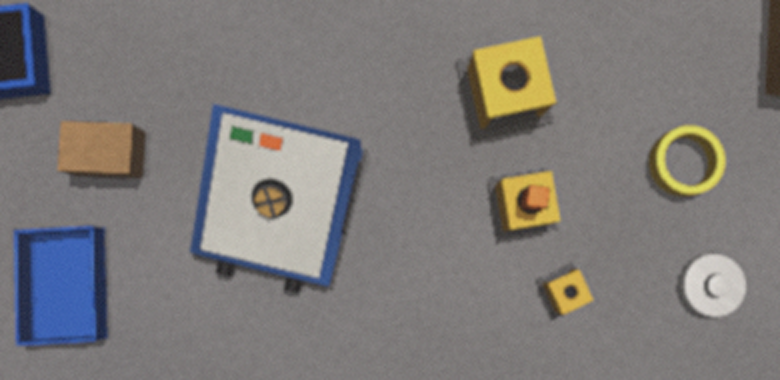

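```bash
cat > h.py <<'E'
import numpy as np, cv2
from scipy.spatial.transform import Rotation as R
from workcell import monitor, vision, models
def cam(n,save=None):
    f=vision.grab_frame(n); f["n"]=n
    if save: cv2.imwrite(save,f["img"][:,:,::-1])
    return f
def ray(f,px):
    K=f["mtx"];V=f["view"]; x=(px[0]-K[0,2])/K[0,0]; y=(px[1]-K[1,2])/K[1,1]
    if f["n"]=="wrist":
        r=np.hypot(x,y); s=np.sin(r)/r if r>1e-9 else 1; d=np.array([x*s,y*s,np.cos(r)])
    else: d=np.array([x,y,1.])
    return -V[:3,:3].T@V[:3,3], V[:3,:3].T@d
def atz(f,px,z):
    o,d=ray(f,px); return o+d*(z-o[2])/d[2]
def atplane(f,px,p0,n):
    o,d=ray(f,px); return o+d*((p0-o)@n)/(d@n)
def proj(f,P):
    K=f["mtx"];V=f["view"]; p=np.atleast_2d(P)@V[:3,:3].T+V[:3,3]
    if f["n"]=="wrist":
        rr=np.hypot(p[:,0],p[:,1]); th=np.arctan2(rr,p[:,2]); s=th/np.maximum(rr,1e-9)
        u=p[:,:2]*s[:,None]
    else: u=p[:,:2]/p[:,2:]
    return u*[K[0,0],K[1,1]]+[K[0,2],K[1,2]]
def tri(*frays):
    A=np.zeros((3,3));b=np.zeros(3)
    for o,d in frays:
        d=d/np.linalg.norm(d);M=np.eye(3)-np.outer(d,d);A+=M;b+=M@o
    return np.linalg.solve(A,b)
def tcp():
    s=monitor.state(); return s, s["ee_pos"], R.from_euler("xyz",s["ee_rot"],degrees=True)
def show():
    s,p,r=tcp(); print("t%.2f"%s["time_s"],"p",p.round(1),"rpy",s["ee_rot"].round(1),"F",s["force"].round(1),"T",s["torque"].round(2),"w%.1f"%s["gripper_width"],"q",s["qpos"].round(1))
E
python3 - <<'E'
from h import *
s=cam("side");t=cam("top");w=cam("wrist")
for f in(s,t,w): print(f["n"],ray(f,(320,200))[0].round(0))
_,p,r=tcp(); o,d=ray(w,(320.2,196.3)); print("cam in tool",r.inv().apply(o-p).round(1),r.inv().as_matrix()@d)
# screw
print("screw",tri(ray(s,(295,156)),ray(t,(256,219))))
print("stand hole via top", atz(t,(383,219.5),90), "handle top", tri(ray(t,(389,218)),ray(s,(349,231))), atz(t,(389,218),156), atz(s,(349,231),156))
for q in [(360,112+0)]: pass
# unit footprint via cover corners in top zoom (zoom/2+120,120): front-left(193,250) front-right(328,285) back-right(360,140) back-left(215,105)
for c,z in [((193,250),50),((328,285),50),((360,140),152),((215,105),152)]:
    print(c, atz(t,(c[0]/2+120,c[1]/2+120),z).round(0))
for q in ["carton","tape","bin","pulley"]:
    m=models.mark_of("top",q); print(q,[atz(t,a["at"],0).round(0) for a in m[:1]])
E
```

```text
side [ 300. -687.  834.]
top [ 487.   11. 1424.]
wrist [ 278. -511.  384.]
cam in tool [   0.   -83.4 -170.5] [1.80069693e-04 2.94178029e-01 9.55750624e-01]
screw [583.02948009 161.2526451  115.49739283]
stand hole via top [ 578.8039424  -185.48612814   90.        ] handle top [ 578.20697786 -190.84992507  163.0171471 ] [ 577.98008832 -191.67784995  156.        ] [ 581.8831559  -185.86734018  156.        ]
(193, 250) [517. 280.  50.]
(328, 285) [465.  91.  50.]
(360, 140) [656.  41. 152.]
(215, 105) [705. 231. 152.]
carton [array([656., 415.,   0.])]
tape [array([ 632., -433.,    0.])]
bin [array([471., 466.,   0.])]
pulley [array([ 446., -453.,    0.])]
```

```bash
python3 -m creep '3.2 2.9 1.0 0 0 0 -1;3.2 2.9 1.0 0 0 0 -1;3.2 2.9 1.0 0 0 0 -1;3.2 2.9 1.0 0 0 0 -1;3.2 2.9 1.0 0 0 0 -1;3.2 2.9 1.0 0 0 0 -1;3.2 2.9 1.0 0 0 0 -1;3.2 2.9 1.0 0 0 0 -1;3.2 2.9 1.0 0 0 0 -1;3.2 2.9 1.0 0 0 0 -1;3.2 2.9 1.0 0 0 0 -1;3.2 2.9 1.0 0 0 0 -1'; python3 - <<'E'
from h import *
show(); cam("wrist","pics/w1.png")
for q in ["driver","stand"]: print(q,models.search_frame("wrist",q),models.mark_of("wrist",q))
E
```

```text
time_s: 3.9
ee_pos: [557.1, -209.0, 327.0]
ee_rot: [179.9, -0.0, -70.6]
force: [0.2, -0.8, 0.7]
gripper_width: 91.5
t3.90 p [ 557.1 -209.   327. ] rpy [179.9  -0.  -70.6] F [ 0.2 -0.8  0.7] T [-0.03 -0.07  0.01] w91.5 q [-21.6  17.7  74.6  -0.1  87.8  49. ]
driver [{'rect': [295.9, 133.5, 327.9, 170.4], 'confidence': 0.58}] [{'at': [314.3, 140.0], 'confidence': 0.7}]
stand [{'rect': [291.6, 1.4, 383.8, 79.1], 'confidence': 0.97}, {'rect': [302.9, 203.8, 338.8, 249.6], 'confidence': 0.84}, {'rect': [280.6, 107.2, 345.5, 177.3], 'confidence': 0.63}] [{'at': [323.2, 221.3], 'confidence': 0.83}, {'at': [313.3, 138.0], 'confidence': 0.77}, {'at': [337.2, 40.6], 'confidence': 0.73}]
```

View pics/w1.png

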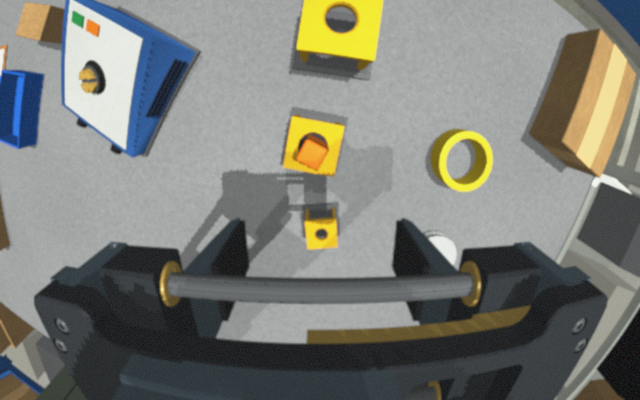

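```bash
python3 - <<'E'
import cv2
a=cv2.imread("pics/w1.png")
cv2.imwrite("pics/w1z.png",cv2.resize(a[100:190,270:360],None,fx=6,fy=6,interpolation=cv2.INTER_CUBIC))
cv2.imwrite("pics/w1y.png",cv2.resize(a[0:160,50:210],None,fx=4,fy=3.7,interpolation=cv2.INTER_CUBIC))
E
```

```text
(no output)
```

View pics/w1z.png

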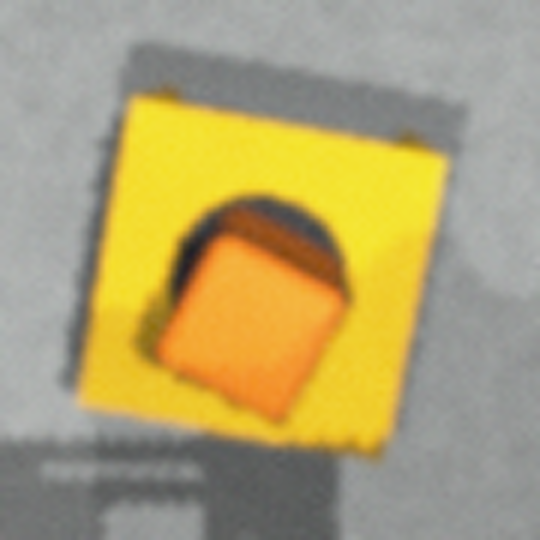

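```bash
python3 - <<'E'
from h import *
f=cam("wrist")
H=np.array([atz(f,(270+a/6,100+b/6),156) for a,b in [(222,235),(348,295),(283,422),(158,352)]])
P=np.array([atz(f,(270+a/6,100+b/6),90) for a,b in [(130,97),(450,155),(385,458),(78,400)]])
for C in(H,P):
    print(C.mean(0).round(1)); e=np.roll(C,-1,0)-C
    print(np.linalg.norm(e,axis=1).round(1),np.degrees(np.arctan2(e[:,1],e[:,0])).round(1))
E
```

```text
[ 577.8 -193.5  156. ]
[25.7 26.9 26.8 25. ] [-96.4 172.8  79.4  -9.6]
[ 577.4 -193.6   90. ]
[70.7 69.5 70.1 68.7] [ -81.  -171.8   98.3    8.6]
```

View pics/w1y.png

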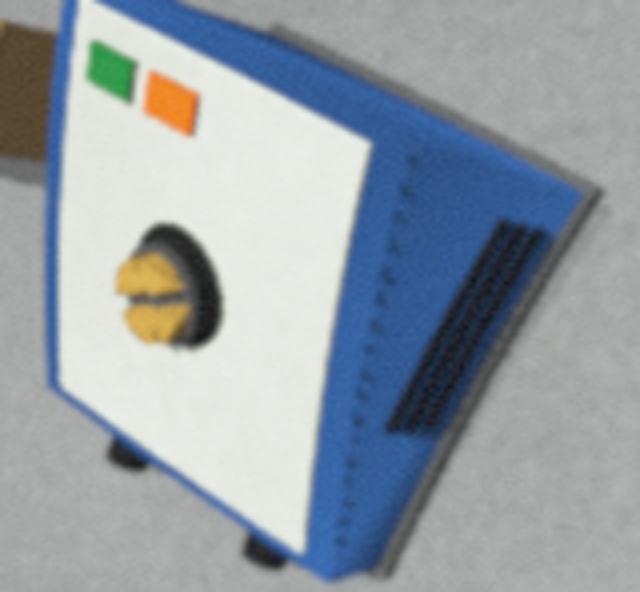

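```bash
python3 -m creep '0.25 0.17 -1.2 0 0 0.12 -1;0.25 0.17 -1.2 0 0 0.12 -1;0.25 0.17 -1.2 0 0 0.12 -1;0.25 0.17 -1.2 0 0 0.12 -1;0.25 0.17 -1.2 0 0 0.12 -1;0.25 0.17 -1.2 0 0 0.12 -1;0.2 0.17 -1.2 0 0 0.12 -1;0.2 0.17 -1.2 0 0 0.12 -1;0.15 0.17 -1.2 0 0 0.12 -1;0 0 0 0 0 0 -1'; python3 - <<'E'
from h import *
show(); cam("wrist","pics/w2.png")
E
```

```text
time_s: 5.03
ee_pos: [561.9, -210.5, 213.2]
ee_rot: [179.9, 0.3, -7.2]
force: [-0.2, 0.4, -0.9]
gripper_width: 91.0
t5.03 p [ 561.9 -210.5  213.2] rpy [179.9   0.3  -7.2] F [-0.2  0.4 -0.9] T [-0.03 -0.08 -0.02] w91.0 q [-21.5  20.7  86.1  -0.2  73.4 -14.3]
```

View pics/w2.png

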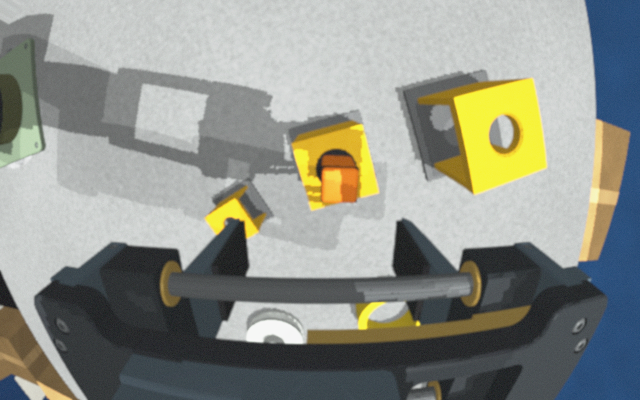

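```bash
python3 - <<'E'
import cv2
a=cv2.imread("pics/w2.png")
cv2.imwrite("pics/w2z.png",cv2.resize(a[110:220,280:390],None,fx=5,fy=5,interpolation=cv2.INTER_CUBIC))
E
```

```text
(no output)
```

View pics/w2z.png

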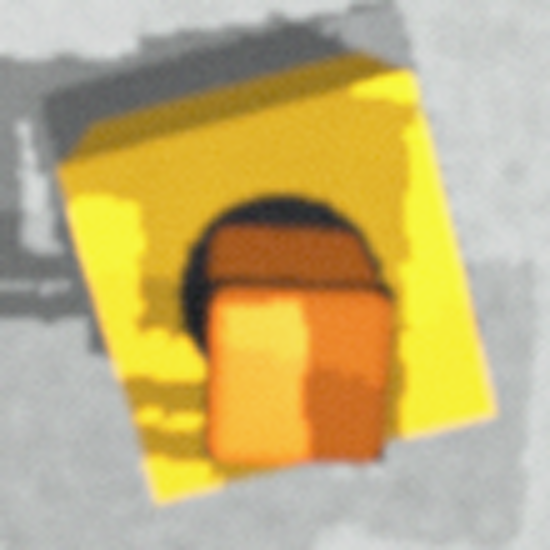

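```bash
python3 - <<'E'
from h import *
f=cam("wrist")
H=np.array([atz(f,(280+a/5,110+b/5),156) for a,b in [(212,291),(392,291),(384,462),(210,460)]])
P=np.array([atz(f,(280+a/5,110+b/5),90) for a,b in [(58,162),(415,70),(497,410),(155,505)]])
for C in(H,P):
    print(C.mean(0).round(1)); e=np.roll(C,-1,0)-C
    print(np.linalg.norm(e,axis=1).round(1),np.degrees(np.arctan2(e[:,1],e[:,0])).round(1))
_,p,r=tcp();print(p)
E
```

```text
[ 579.8 -191.5  156. ]
[27.3 27.3 27.2 26.8] [ -7.2 -98.2 171.8  81.9]
[ 580.3 -192.1   90. ]
[70.4 70.  71.6 71.9] [   7.3  -82.  -171.1   97. ]
[ 563.24323594 -210.95347375  215.70239325]
```

```bash
python3 -m creep '0.8 0.9 -0.5 0 0 -0.015 -1;0.8 0.9 -0.5 0 0 0 -1;0 0 0 0 0 0 -1;0 0 0 0 0 0 -1' ; python3 -c "
from h import *
show()"
```

```text
time_s: 5.47
ee_pos: [579.8, -195.5, 209.4]
ee_rot: [179.7, -0.3, -9.1]
force: [-0.3, -0.4, -0.2]
gripper_width: 91.2
t5.47 p [ 579.8 -195.5  209.4] rpy [179.7  -0.3  -9.1] F [-0.3 -0.4 -0.2] T [-0.03 -0.08 -0.01] w91.2 q [-19.6  21.6  85.3  -0.2  72.7 -10.4]
```

```bash
python3 -m creep '0 0.2 -1.9 0 0 0.015 -1;0 0.1 -1.9 0 0 0 -1;0 0 -1.9 0 0 0 -1;0 0 -1.9 0 0 0 -1;0 0 -1.2 0 0 0 -1;0 0 -0.5 0 0 0 -1;0 0 0 0 0 0 -1;0 0 0 0 0 0 -1' ; python3 -c "
from h import *
show();cam('wrist','pics/w3.png')"
```

```text
time_s: 6.13
ee_pos: [581.6, -195.4, 119.8]
ee_rot: [179.5, -1.0, -8.5]
force: [-0.1, -0.9, 1.0]
gripper_width: 91.4
t6.13 p [ 581.6 -195.4  119.8] rpy [179.5  -1.   -8.5] F [-0.1 -0.9  1. ] T [-0.04 -0.09  0.01] w91.4 q [-19.5  25.2  93.2  -0.4  60.5 -10.8]
```

View pics/w3.png

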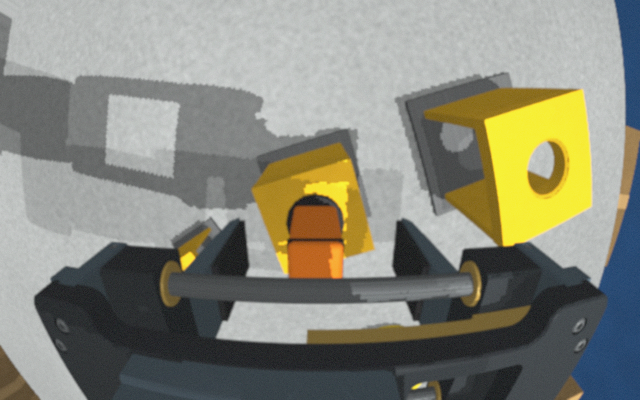

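```bash
cat >> h.py <<'E'
def togo(P,Rt):
    s,p,r=tcp(); d=(np.array(P)-p)/10; v=(Rt*r.inv()).as_rotvec()
    print("to go cm",d.round(2),"rv",v.round(3),"rows>=",round(max(np.abs(d).max()/4.1,np.linalg.norm(v)/0.124),1))
E
python3 -c "
from h import *
togo([579,-192.5,113],R.from_euler('xyz',[180,0,-8.1],degrees=True))"
```

```text
to go cm [-0.28  0.3  -0.7 ] rv [0.012 0.017 0.006] rows>= 0.2
```

```bash
python3 -m creep '-0.14 0.15 -0.4 0.012 0.017 0.006 -1;-0.1 0.15 -0.3 0 0 0 -1;0 0 0 0 0 0 -1;0 0 0 0 0 0 1;0 0 0 0 0 0 1;0 0 0 0 0 0 1;0 0 0 0 0 0 1;0 0 0 0 0 0 1;0 0 0 0 0 0 1' 55; python3 -c "
from h import *
show()
togo([579,-192.5,113],R.from_euler('xyz',[180,0,-8.1],degrees=True))"
```

```text
time_s: 6.93
ee_pos: [581.4, -193.1, 116.5]
ee_rot: [180.0, -0.3, -8.1]
force: [0.1, -1.0, 0.3]
gripper_width: 54.0
t6.93 p [ 581.4 -193.1  116.5] rpy [180.   -0.3  -8.1] F [ 0.1 -1.   0.3] T [-0.06 -0.13  0.02] w54.0 q [-19.5  25.7  92.9   0.   61.2 -11.4]
to go cm [-0.24  0.06 -0.35] rv [ 0.001  0.005 -0.   ] rows>= 0.1
```

```bash
python3 -m creep '-0.2 0 -0.2 0 0 0 1;0 0 0 0 0 0 1;0 0 0 0 0 0 1;0 0 0 0 0 0 1;0 0 0 0 0 0 1;0 0 0 0 0 0 1;0 0 0 0 0 0 1;0 0 0 0 0 0 1' 55; python3 -c "
from h import *
show()"
```

```text
time_s: 7.6
ee_pos: [578.9, -193.0, 114.3]
ee_rot: [180.0, -0.3, -8.1]
force: [0.8, 0.1, 0.1]
gripper_width: 27.8
t7.60 p [ 578.9 -193.   114.3] rpy [180.   -0.3  -8.1] F [0.8 0.1 0.1] T [ 0.03 -0.06  0.  ] w27.8 q [-19.5  25.6  93.3   0.   60.8 -11.4]
```

```bash
python3 -m creep '0 0 1.5 0 0 0 1;0 0 2.5 0 0 0 1;0 0 2.5 0 0 0 1;0 0 2.5 0 0 0 1;0 0 2.5 0 0 0 1;0 0 2.5 0 0 0 1;0 0 2.5 0 0 0 1;0 0 2.5 0 0 0 1;0 0 1 0 0 0 1;0 0 0 0 0 0 1'; python3 -c "
from h import *
show()
cam('wrist','pics/w4.png');cam('side','pics/s4.png')"
```

```text
time_s: 8.43
ee_pos: [553.5, -183.0, 254.2]
ee_rot: [-178.6, 6.2, -8.1]
force: [0.5, -0.5, 0.3]
gripper_width: 0.3
t8.43 p [ 553.5 -183.   254.2] rpy [-178.6    6.2   -8.1] F [ 0.5 -0.5  0.3] T [-0.05 -0.18  0.04] w0.3 q [-19.5  21.3  79.6   0.1  85.4 -11.4]
```

View pics/w4.png

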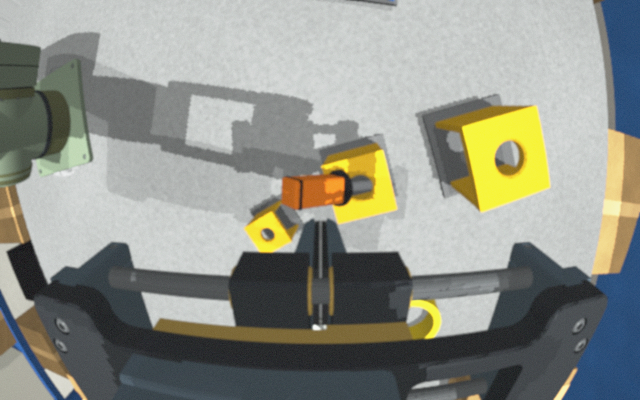

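View pics/s4.png

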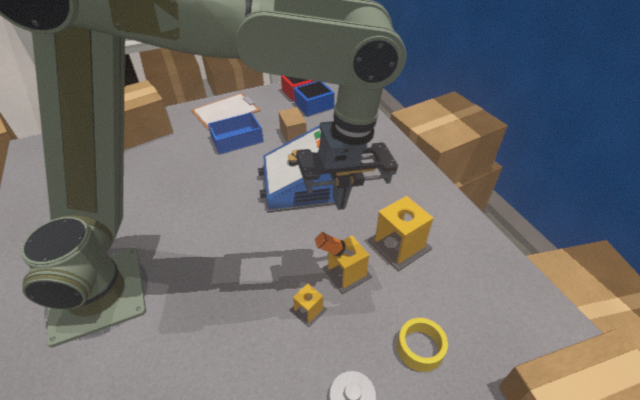

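```bash
python3 -m creep '0 0 0 0 0 0 -1;0 0 0 0 0 0 -1;0 0 0 0 0 0 -1;0 0 0 0 0 0 -1;0 0 0 0 0 0 -1;0 0 0 0 0 0 -1' ; python3 -c "
from h import *
show()
cam('wrist','pics/w5.png');cam('side','pics/s5.png')
import cv2
a=cv2.imread('pics/w5.png')[110:270,220:400];cv2.imwrite('pics/w5z.png',cv2.resize(a,None,fx=3.5,fy=3.5,interpolation=2))
a=cv2.imread('pics/s5.png')[210:310,290:390];cv2.imwrite('pics/s5z.png',cv2.resize(a,None,fx=5,fy=5,interpolation=2))
"
```

```text
time_s: 9.03
ee_pos: [551.9, -182.5, 252.8]
ee_rot: [-178.6, 6.2, -8.1]
force: [0.3, 0.3, -0.5]
gripper_width: 37.8
t9.03 p [ 551.9 -182.5  252.8] rpy [-178.6    6.2   -8.1] F [ 0.3  0.3 -0.5] T [-0.02 -0.15  0.04] w37.8 q [-19.5  21.2  80.    0.1  85.2 -11.4]
```

View pics/w5z.png

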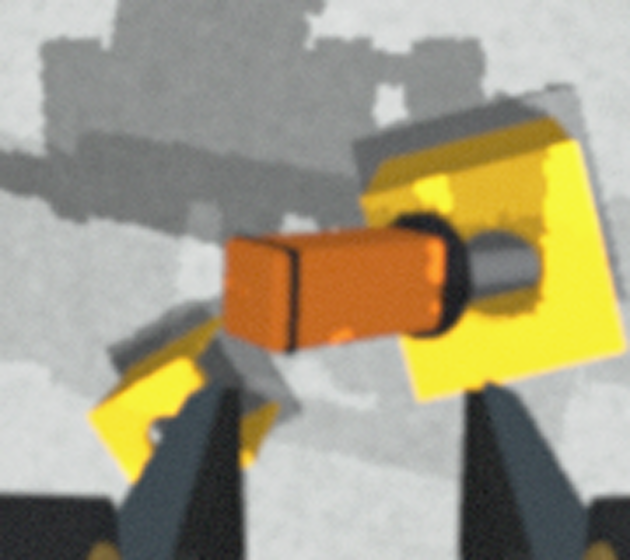

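View pics/s5z.png

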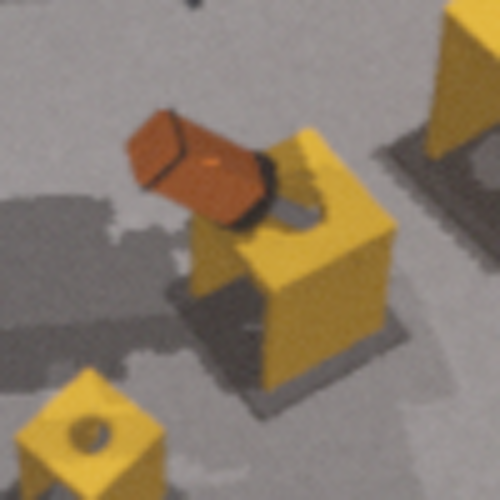

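```bash
cat > fit.py <<'E'
from h import *
from scipy.optimize import least_squares
def fit(obs,p0,a0,refx):
    # obs: list (frame, px, local point)
    a0=np.array(a0)/np.linalg.norm(a0); x=np.array(refx)-np.dot(refx,a0)*a0;x/=np.linalg.norm(x)
    R0=R.from_matrix(np.column_stack([x,np.cross(a0,x),a0]))
    def res(v):
        rr=R.from_rotvec(v[3:])*R0
        return np.concatenate([proj(f,rr.apply(l)+v[:3])[0]-px for f,px,l in obs])
    s=least_squares(res,np.r_[p0,0,0,0],loss="soft_l1")
    rr=R.from_rotvec(s.x[3:])*R0
    return s.x[:3],rr,res(s.x).reshape(-1,2)
E
python3 - <<'E'
from fit import *
w=cam("wrist");s=cam("side")
W=lambda a,b:np.array((220+a/3.5,110+b/3.5)); S=lambda a,b:np.array((290+a/5,210+b/5))
# local: x ~ world +y side, y = a x x
up=lambda sx,sy,z:(14*sx,14*sy,z)
# a~(-.8,0,.6), x=+y ; y=a cross x = (-.8,0,.6)x(0,1,0)=( -.6,0,-.8): local y is 'down'
E4=up(1,-1,146);E3=up(-1,-1,146);E2=up(-1,1,146);E1=up(1,1,146);C4=up(1,-1,86);C3=up(-1,-1,86);C2=up(-1,1,86)
obs=[(w,W(230,240),E1),(w,W(226,333),E2),(w,W(292,350),E3),(w,W(292,245),E4),(w,W(445,232),C4),(w,W(443,330),C3),
(s,S(168,110),E4),(s,S(187,150),E3),(s,S(150,190),E2),(s,S(127,148),E1),(s,S(235,228),C2)]
p,rr,e=fit(obs,(600,-193,60),(-.8,0,.6),(0,1,0))
M=rr.as_matrix();print("bit",p.round(1),"axis",M[:,2].round(3),"x",M[:,0].round(3),"y",M[:,1].round(3));print(e.round(1).tolist())
for z in(0,43,80,83,116,146):print(z,(p+M[:,2]*z).round(1))
E
```

```text
bit [ 608.4 -202.5   36.4] axis [-0.633  0.189  0.751] x [ 0.137  0.982 -0.131] y [-0.762  0.02  -0.647]
[[-0.4, -0.6], [0.8, 1.0], [0.1, 0.3], [0.2, -0.0], [0.7, 0.7], [0.7, -0.8], [-0.7, -0.4], [-1.0, -0.2], [-2.5, -0.1], [-1.1, -0.1], [-2.2, 2.6]]
0 [ 608.4 -202.5   36.4]
43 [ 581.2 -194.4   68.7]
80 [ 557.8 -187.4   96.4]
83 [ 555.9 -186.8   98.7]
116 [ 535.  -180.6  123.5]
146 [ 516.  -174.9  146. ]
```

```bash
cat >> h.py <<'E'
def toolR(axis,x):
    z=-np.array(axis);z=z/np.linalg.norm(z);x=np.array(x)-np.dot(x,z)*z;x/=np.linalg.norm(x)
    return R.from_matrix(np.column_stack([x,np.cross(z,x),z]))
RL=toolR([-0.633,0.189,0.751],[0.137,0.982,-0.131])
PL=np.array([608.4,-202.5,36.4]); AL=np.array([-0.633,0.189,0.751])
E
python3 - <<'E'
from h import *
show();togo(PL+AL*194,RL)
v=(RL*tcp()[2].inv()).as_rotvec();print(v/15)
E
```

```text
t9.23 p [ 552.  -182.5  252.9] rpy [-178.6    6.2   -8.1] F [ 0.  -0.6 -0.3] T [-0.07 -0.14 -0.01] w53.5 q [-19.5  21.2  80.    0.1  85.2 -11.4]
to go cm [-6.64  1.66 -7.08] rv [-0.668 -0.472  1.583] rows>= 14.4
[-0.0445659  -0.0314706   0.10551197]
```

```bash
python3 -m creep '-0.5 0.1 0 -0.045 -0.031 0.106 -1;-0.5 0.1 0 -0.045 -0.031 0.106 -1;-0.5 0.1 0 -0.045 -0.031 0.106 -1;-0.5 0.1 0 -0.045 -0.031 0.106 -1;-0.5 0.1 0 -0.045 -0.031 0.106 -1;-0.5 0.1 0 -0.045 -0.031 0.106 -1;-0.5 0.1 0 -0.045 -0.031 0.106 -1;-0.5 0.1 0 -0.045 -0.031 0.106 -1;-0.5 0.1 0 -0.045 -0.031 0.106 -1;-0.5 0.1 0 -0.045 -0.031 0.106 -1;-0.5 0.1 0 -0.045 -0.031 0.106 -1;-0.5 0.1 0 -0.045 -0.031 0.106 -1'; python3 - <<'E'
from h import *
show();togo(PL+AL*194,RL)
E
```

```text
time_s: 10.23
ee_pos: [493.6, -169.3, 253.4]
ee_rot: [145.0, 3.1, 67.8]
force: [-0.7, 1.2, -0.7]
gripper_width: 91.6
t10.23 p [ 493.6 -169.3  253.4] rpy [145.    3.1  67.8] F [-0.7  1.2 -0.7] T [0.25 0.16 0.03] w91.6 q [-16.4  -3.3 118.9 -11.6  30.2 -77. ]
to go cm [-0.8   0.35 -7.13] rv [-0.101 -0.077  0.257] rows>= 2.3
```

```bash
python3 -m creep '-0.2 0.1 -1.2 -0.035 -0.026 0.086 -1;-0.2 0.1 -1.2 -0.035 -0.026 0.086 -1;-0.2 0.1 -1.2 -0.035 -0.026 0.086 -1;-0.2 0 -1.2 0 0 0 -1;0 0 -1.2 0 0 0 -1;0 0 -1 0 0 0 -1;0 0 0 0 0 0 -1'; python3 - <<'E'
from h import *
show();togo(PL+AL*194,RL)
cam("wrist","pics/w6.png");cam("side","pics/s6.png")
E
```

```text
time_s: 10.82
ee_pos: [481.9, -163.9, 189.8]
ee_rot: [140.5, 6.3, 79.3]
force: [-0.4, 0.4, 0.8]
gripper_width: 91.2
t10.82 p [ 481.9 -163.9  189.8] rpy [140.5   6.3  79.3] F [-0.4  0.4  0.8] T [ 0.25  0.31 -0.01] w91.2 q [ -21.4   -1.2  130.7   10.7   10.8 -112.7]
to go cm [ 0.37 -0.19 -0.77] rv [-0.025 -0.018  0.051] rows>= 0.5
```

View pics/w6.png

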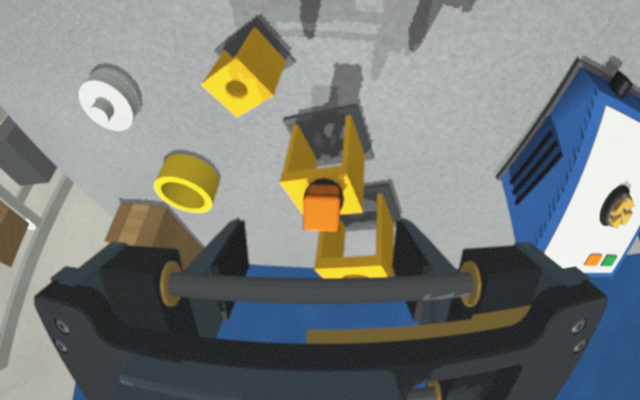

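View pics/s6.png

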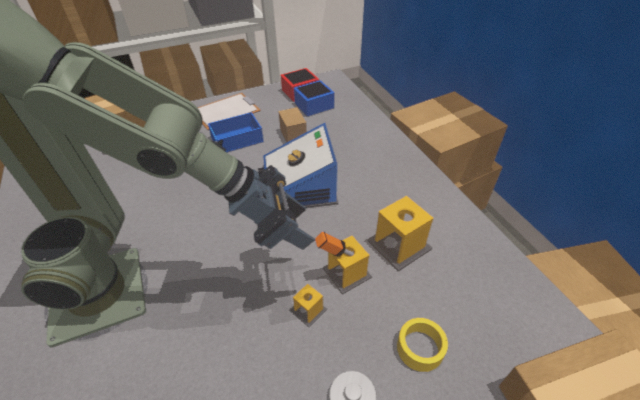

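```bash
cat >> h.py <<'E'
G=PL+AL*116
RG=toolR([-0.359,0.107,0.927],[0.137,0.982,-0.09]); TG=G+19*RG.as_matrix()[:,2]
E
python3 - <<'E'
from h import *
show();togo(TG-70*RG.as_matrix()[:,2],RG)
E
```

```text
t10.92 p [ 483.4 -164.4  192.1] rpy [140.2   6.4  79.3] F [-0.4  0.4 -0.1] T [ 0.24  0.24 -0.04] w91.5 q [ -21.4   -1.3  130.5   10.6   10.8 -112.6]
to go cm [ 3.33 -1.07 -2.13] rv [0.094 0.303 0.031] rows>= 2.6
```

```bash
python3 -m creep '0.7 -0.2 -0.2 0.024 0.076 0.008 -1;0.7 -0.2 -0.4 0.024 0.076 0.008 -1;0.7 -0.2 -0.5 0.024 0.076 0.008 -1;0.7 -0.2 -0.5 0.024 0.076 0.008 -1;0.4 -0.2 -0.4 0 0 0 -1;0 0 0 0 0 0 -1'; python3 - <<'E'
from h import *
show();togo(TG-70*RG.as_matrix()[:,2],RG);togo(TG,RG)
E
```

```text
time_s: 11.42
ee_pos: [517.3, -175.5, 176.4]
ee_rot: [158.7, 3.8, 82.7]
force: [-0.2, 0.1, -0.7]
gripper_width: 91.2
t11.42 p [ 517.3 -175.5  176.4] rpy [158.7   3.8  82.7] F [-0.2  0.1 -0.7] T [ 0.11  0.14 -0.02] w91.2 q [ -20.9    7.7  113.6    2.5   37.1 -106. ]
to go cm [-0.06  0.04 -0.56] rv [-0.    -0.007 -0.001] rows>= 0.1
to go cm [ 2.45 -0.71 -7.05] rv [-0.    -0.007 -0.001] rows>= 1.7
```

```bash
python3 -m creep '0.4 -0.1 -1.1 0 0 0 -1;0.4 -0.1 -1.1 0 0 0 -1;0.4 -0.1 -1.1 0 0 0 -1;0.4 -0.1 -1.1 0 0 0 -1;0.4 -0.1 -1.1 0 0 0 -1;0.2 -0.1 -0.8 0 0 0 -1;0 0 0 0 0 0 -1;0 0 0 0 0 0 -1'; python3 - <<'E'
from h import *
show();togo(TG,RG)
cam("wrist","pics/w7.png");cam("side","pics/s7.png")
a=cv2.imread('pics/s7.png')[150:330,240:440];cv2.imwrite('pics/s7z.png',cv2.resize(a,None,fx=3,fy=3,interpolation=2))
E
```

```text
time_s: 12.08
ee_pos: [534.6, -179.8, 113.3]
ee_rot: [158.0, 3.9, 82.6]
force: [-0.2, 0.0, 0.3]
gripper_width: 91.1
t12.08 p [ 534.6 -179.8  113.3] rpy [158.    3.9  82.6] F [-0.2  0.   0.3] T [ 0.13  0.06 -0.02] w91.1 q [ -20.6   13.5  117.5    3.    26.8 -106.4]
to go cm [ 0.72 -0.28 -0.74] rv [0.004 0.005 0.   ] rows>= 0.2
```

View pics/w7.png

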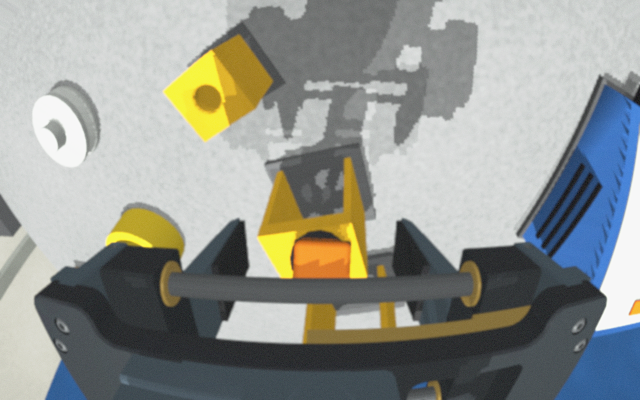

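View pics/s7z.png

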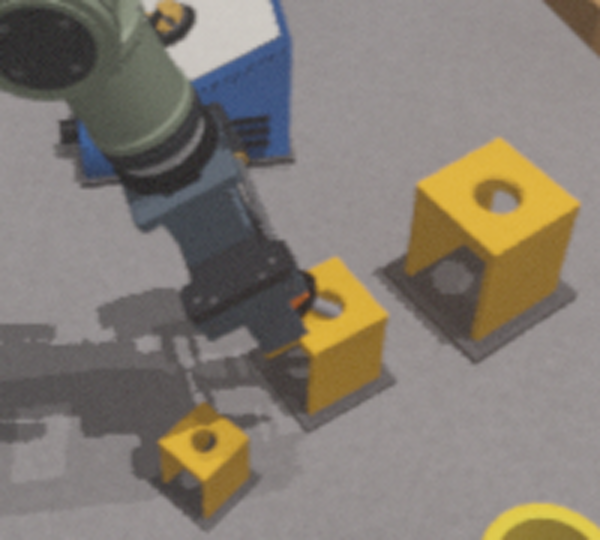

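```bash
python3 -m creep '0.4 -0.2 -0.5 0.004 0.005 0 -1;0.2 -0.1 -0.1 0 0 0 -1;0 0 0 0 0 0 1;0 0 0 0 0 0 1;0 0 0 0 0 0 1;0 0 0 0 0 0 1;0 0 0 0 0 0 1;0 0 0 0 0 0 1;0 0 0 0 0 0 1;0 0 0 0 0 0 1;0 0 0 0 0 0 1;0 0 0 0 0 0 1' 58; python3 - <<'E'
from h import *
show();togo(TG,RG)
E
```

```text
time_s: 13.18
ee_pos: [542.6, -183.7, 110.1]
ee_rot: [158.0, 3.8, 82.6]
force: [-1.0, 0.4, -0.5]
gripper_width: 27.7
t13.18 p [ 542.6 -183.7  110.1] rpy [158.    3.8  82.6] F [-1.   0.4 -0.5] T [ 0.04  0.05 -0.04] w27.7 q [ -20.8   14.4  116.6    3.5   26.7 -106.9]
to go cm [-0.08  0.11 -0.42] rv [0.002 0.005 0.001] rows>= 0.1
```

```bash
python3 -m creep '0 0 0 0 0 0 1;0 0 0 0 0 0 1;-0.2 0.1 0.3 0 0 0 1;-0.3 0.1 0.4 0 0 0 1;-0.3 0.1 0.4 0 0 0 1;0 0 0 0 0 0 1;0 0 0 0 0 0 1'; python3 - <<'E'
from h import *
show()
cam("side","pics/s8.png")
a=cv2.imread('pics/s8.png')[150:330,240:440];cv2.imwrite('pics/s8z.png',cv2.resize(a,None,fx=3,fy=3,interpolation=2))
E
```

```text
time_s: 13.77
ee_pos: [531.9, -179.8, 120.5]
ee_rot: [158.3, 3.7, 82.6]
force: [-0.2, -0.3, -2.9]
gripper_width: 28.0
t13.77 p [ 531.9 -179.8  120.5] rpy [158.3   3.7  82.6] F [-0.2 -0.3 -2.9] T [0.11 0.21 0.02] w28.0 q [ -20.8   12.8  116.9    3.3   28.3 -106.7]
```

View pics/s8z.png

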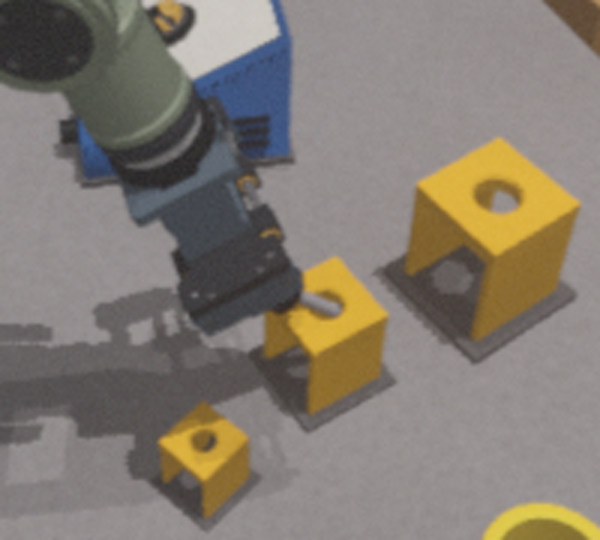

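```bash
python3 -m creep '0.4 -0.1 0.1 0.025 0.082 0 1;0.4 -0.1 0.1 0.025 0.082 0 1;0.4 -0.1 0.1 0.025 0.082 0 1;0.4 -0.1 0 0.025 0.082 0 1;0 0 0 0 0 0 1'; python3 - <<'E'
from h import *
show()
cam("side","pics/s9.png")
a=cv2.imread('pics/s9.png')[150:330,240:440];cv2.imwrite('pics/s9z.png',cv2.resize(a,None,fx=3,fy=3,interpolation=2))
E
```

```text
time_s: 14.23
ee_pos: [549.5, -184.6, 126.1]
ee_rot: [177.9, 0.3, 83.2]
force: [1.8, -1.0, -1.9]
gripper_width: 27.6
t14.23 p [ 549.5 -184.6  126.1] rpy [177.9   0.3  83.2] F [ 1.8 -1.  -1.9] T [ 0.07 -0.23 -0.02] w27.6 q [ -19.8   21.6   98.2    0.2   58.1 -103.1]
```

View pics/s9z.png

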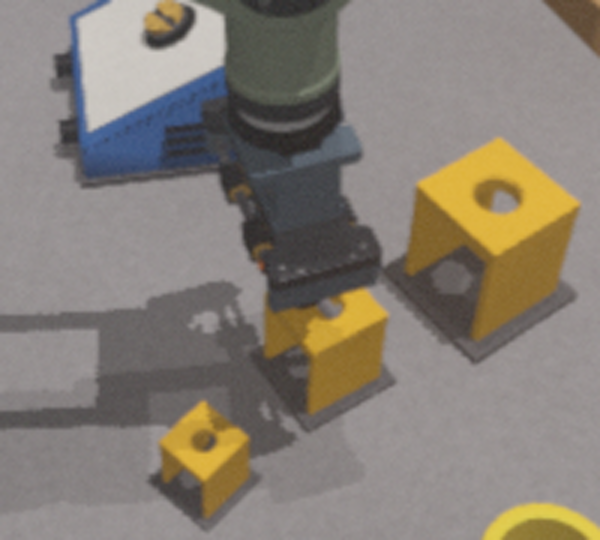

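```bash
python3 -m creep '0.5 -0.1 0 0.02 0.073 0 1;0.5 -0.1 0 0.02 0.073 0 1;0.5 -0.1 0 0.02 0.073 0 1;0.5 -0.1 -0.1 0.02 0.073 0 1;0.4 -0.1 -0.1 0.02 0.073 0 1;0 0 0 0 0 0 1'; python3 - <<'E'
from h import *
show()
cam("side","pics/s10.png");cam("top","pics/t10.png")
a=cv2.imread('pics/s10.png')[150:330,240:440];a=cv2.resize(a,None,fx=2.5,fy=2.5,interpolation=2)
b=cv2.imread('pics/t10.png')[140:300,330:450];b=cv2.resize(b,None,fx=2.5,fy=2.5,interpolation=2)
c=np.zeros((450,800,3),np.uint8);c[:450,:500]=a;c[:400,500:800]=b;cv2.imwrite('pics/st10.png',c)
E
```

```text
time_s: 14.78
ee_pos: [565.3, -186.8, 121.5]
ee_rot: [-160.0, -3.0, 82.7]
force: [1.4, 0.2, -3.4]
gripper_width: 28.1
t14.78 p [ 565.3 -186.8  121.5] rpy [-160.    -3.    82.7] F [ 1.4  0.2 -3.4] T [-0.02 -0.46  0.04] w28.1 q [ -18.7   34.9   78.6   -1.1   86.7 -101.7]
```

View pics/st10.png

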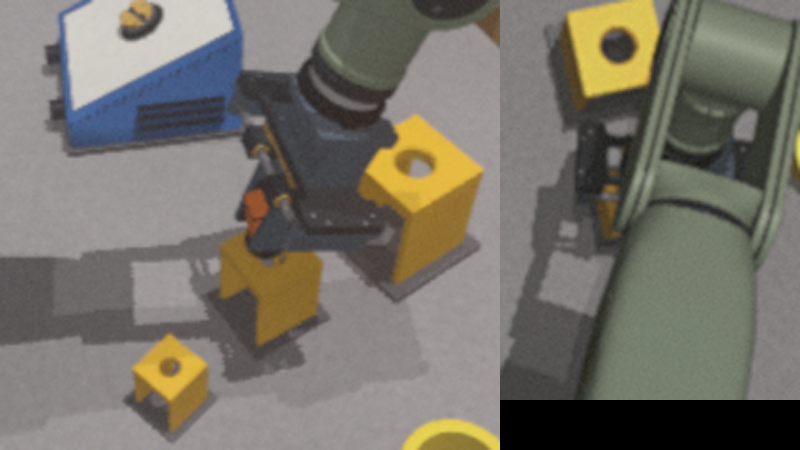

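```bash
python3 -m creep '0.5 -0.3 0 0 0 0 1;0.3 -0.2 0 0 0 0 1;0 0 0 0 0 0 1'; python3 - <<'E'
from h import *
show()
cam("side","pics/s11.png")
f=cam("wrist","pics/w11.png")
a=cv2.imread('pics/s11.png')[215:295,310:380];a=cv2.resize(a,None,fx=7,fy=7,interpolation=2)
cv2.imwrite('pics/s11z.png',a)
E
```

```text
time_s: 15.13
ee_pos: [568.8, -190.9, 124.8]
ee_rot: [-160.3, -2.9, 82.7]
force: [-0.9, 0.2, -1.9]
gripper_width: 27.8
t15.13 p [ 568.8 -190.9  124.8] rpy [-160.3   -2.9   82.7] F [-0.9  0.2 -1.9] T [-0.03 -0.5  -0.01] w27.8 q [ -19.    35.    77.8   -1.2   87.1 -101.9]
```

View pics/s11z.png

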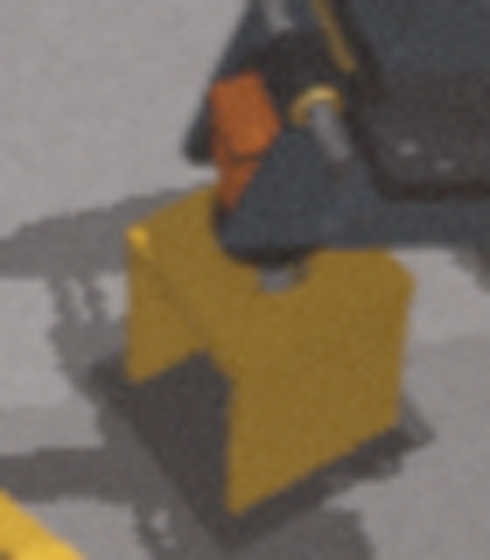

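View pics/w11.png

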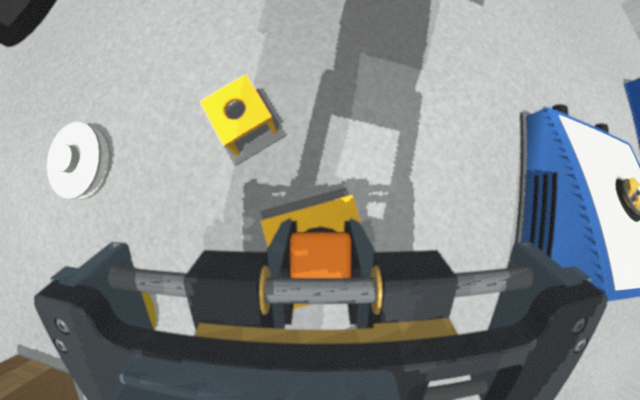

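```bash
python3 - <<'E'
from h import *
f=cam("wrist");s=cam("side")
_,p,r=tcp();z=r.as_matrix()[:,2];g=p-19*z;print("grasp",g.round(1),"z",z.round(3))
c=(321,256)
for h in(160,165,170): print(h,atz(f,c,h).round(1))
S=lambda a,b:(310+a/7,215+b/7)
# end-face centre side ~ (240,115)?
print(tri(ray(f,c),ray(s,S(243,113))).round(1))
print("plumb",((proj(s,[[579,-193,90],[579,-193,96],[579,-193,156],[579,-193,166]])-[310,215])*7).round(0).tolist())
E
```

```text
grasp [ 575.  -192.3  142.5] z [-0.33   0.091 -0.94 ]
160 [ 570.1 -192.4  160. ]
165 [ 569.3 -192.6  165. ]
170 [ 568.5 -192.8  170. ]
[ 568.  -192.6  169.6]
plumb [[267.0, 257.0], [267.0, 246.0], [275.0, 130.0], [276.0, 110.0]]
```

```bash
python3 -m creep '0 0 0 0 0.08 0 1;0 0 0.1 0 0.08 0 1;0.1 0 0.1 0 0.07 0 1;0 0 0 0 0 0 1'; python3 - <<'E'
from h import *
show()
s=cam("side","pics/s12.png")
f=cam("wrist","pics/w12.png")
_,p,r=tcp();z=r.as_matrix()[:,2];g=p-19*z;print("grasp",g.round(1),"z",z.round(3))
a=cv2.imread('pics/s12.png')[215:295,310:380];a=cv2.resize(a,None,fx=7,fy=7,interpolation=2)
cv2.imwrite('pics/s12z.png',a)
a=cv2.imread('pics/w12.png')[190:310,250:390];a=cv2.resize(a,None,fx=4,fy=4,interpolation=2)
cv2.imwrite('pics/w12z.png',a)
E
```

```text
time_s: 15.67
ee_pos: [569.6, -190.6, 128.9]
ee_rot: [-147.0, -1.1, 82.2]
force: [-1.2, 1.3, -3.3]
gripper_width: 27.8
t15.67 p [ 569.6 -190.6  128.9] rpy [-147.    -1.1   82.2] F [-1.2  1.3 -3.3] T [ 0.01 -0.73 -0.  ] w27.8 q [-17.3  42.4  67.8  -4.3 102.6 -99.5]
grasp [ 578.5 -192.6  146.5] z [-0.535  0.091 -0.84 ]
```

View pics/s12z.png

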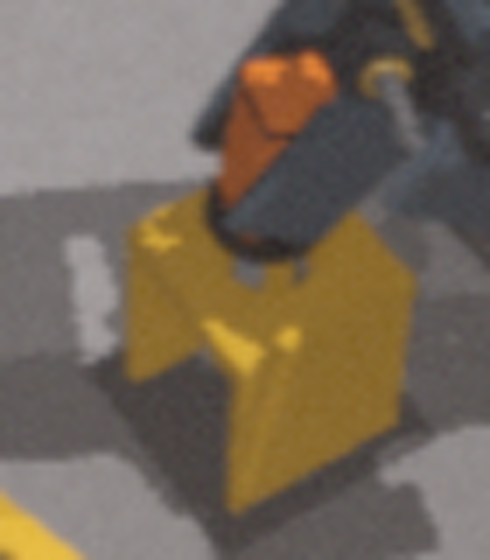

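View pics/w12z.png

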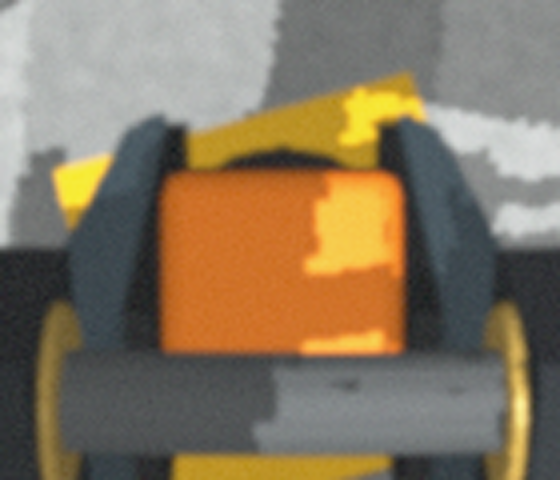

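```bash
python3 -m creep '0 0 -0.5 0 -0.04 0 1;0 0 -0.5 0 0 0 1;0 0 -0.5 0 0 0 1;0 0 -0.3 0 0 0 1;0 0 0 0 0 0 1'; python3 - <<'E'
from h import *
show()
s=cam("side","pics/s13.png")
_,p,r=tcp();z=r.as_matrix()[:,2];g=p-19*z;print("grasp",g.round(1),"z",z.round(3))
a=cv2.imread('pics/s13.png')[215:295,310:380];a=cv2.resize(a,None,fx=7,fy=7,interpolation=2)
cv2.imwrite('pics/s13z.png',a)
E
```

```text
time_s: 16.18
ee_pos: [566.3, -191.2, 114.2]
ee_rot: [-149.7, -1.4, 82.1]
force: [0.7, -0.2, -2.2]
gripper_width: 27.8
t16.18 p [ 566.3 -191.2  114.2] rpy [-149.7   -1.4   82.1] F [ 0.7 -0.2 -2.2] T [-0.02 -0.59 -0.03] w27.8 q [-17.7  41.2  71.2  -3.8  97.8 -99.7]
grasp [ 575.8 -192.9  130.9] z [-0.497  0.09  -0.863]
```

View pics/s13z.png

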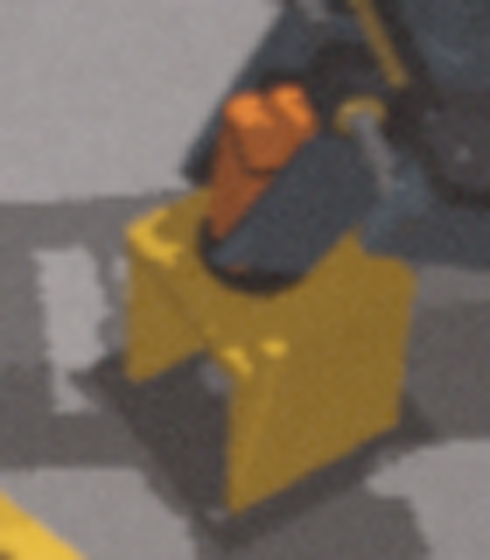

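```bash
python3 -m creep '0.3 0 -0.1 0 0 0 1;0 0 -0.2 0 0 0 1;0 0 0 0 0 0 1;0 0 0 0 0 0 -0.2;0 0 0 0 0 0 -0.4;0 0 0 0 0 0 -1;0 0 0 0 0 0 -1;0 0 0 0 0 0 -1;0 0 0 0 0 0 -1'; python3 - <<'E'
from h import *
show()
s=cam("side","pics/s14.png");cam('wrist','pics/w14.png')
a=cv2.imread('pics/s14.png')[215:295,310:380];a=cv2.resize(a,None,fx=7,fy=7,interpolation=2)
cv2.imwrite('pics/s14z.png',a)
E
```

```text
time_s: 16.98
ee_pos: [570.2, -191.4, 113.4]
ee_rot: [-149.7, -1.4, 82.1]
force: [-0.9, -0.3, -0.1]
gripper_width: 65.1
t16.98 p [ 570.2 -191.4  113.4] rpy [-149.7   -1.4   82.1] F [-0.9 -0.3 -0.1] T [ 0.08 -0.42  0.03] w65.1 q [-17.6  41.5  70.5  -3.7  98.  -99.6]
```

View pics/s14z.png

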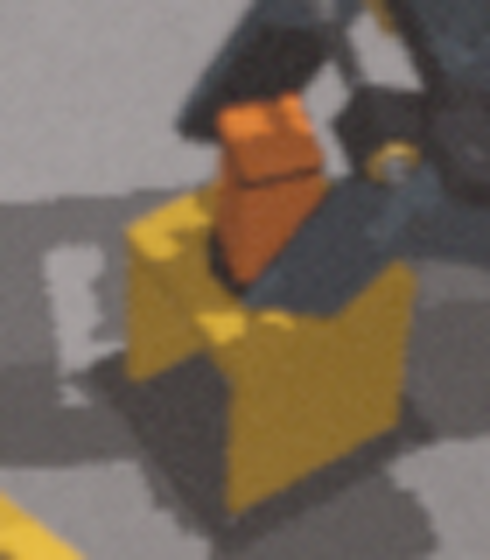

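View pics/w14.png

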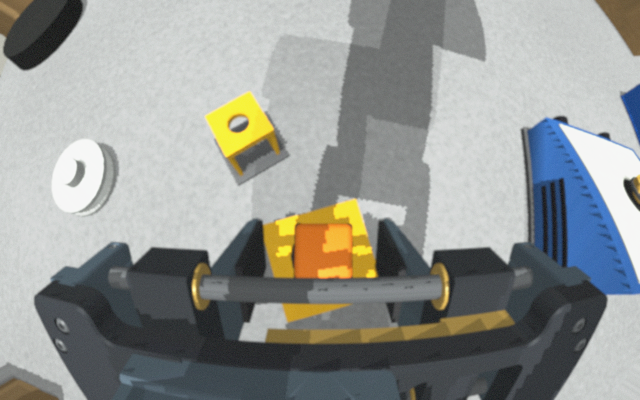

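```bash
python3 - <<'E'
from h import *
togo([579,-192.8,125],R.from_euler('xyz',[180,0,82.0],degrees=True))
E
```

```text
to go cm [ 0.88 -0.14  1.16] rv [-0.096 -0.52  -0.009] rows>= 4.3
```

```bash
python3 -m creep '0 0 0 0 0 0 -1;0 0 0 0 0 0 -1;0.1 0 0.3 -0.019 -0.104 0 -1;0.2 0 0.3 -0.019 -0.104 0 -1;0.2 0 0.2 -0.019 -0.104 0 -1;0.2 0 0.2 -0.019 -0.104 0 -1;0.2 0 0.2 -0.019 -0.104 0 -1;0 0 0 0 0 0 -1;0 0 0 0 0 0 -1'; python3 - <<'E'
from h import *
show()
togo([579,-192.8,116],R.from_euler('xyz',[180,0,82.0],degrees=True))
s=cam("side","pics/s15.png");cam('wrist','pics/w15.png')
a=cv2.imread('pics/s15.png')[205:295,310:380];a=cv2.resize(a,None,fx=6,fy=6,interpolation=2)
b=cv2.imread('pics/w15.png')[150:310,270:370];b=cv2.resize(b,None,fx=3.5,fy=3.5,interpolation=2)
c=np.zeros((570,790,3),np.uint8);c[:a.shape[0],:420]=a;c[:560,430:780]=b;cv2.imwrite('pics/sw15.png',c)
E
```

```text
time_s: 17.83
ee_pos: [578.8, -190.9, 121.5]
ee_rot: [179.2, 0.1, 82.5]
force: [0.8, -0.3, -0.1]
gripper_width: 91.2
t17.83 p [ 578.8 -190.9  121.5] rpy [1.792e+02 1.000e-01 8.250e+01] F [ 0.8 -0.3 -0.1] T [ 0.09 -0.19 -0.03] w91.2 q [-1.940e+01  2.490e+01  9.340e+01  1.000e-01  6.080e+01 -1.019e+02]
to go cm [ 0.02 -0.19 -0.55] rv [ 0.004  0.014 -0.009] rows>= 0.1
```

View pics/sw15.png

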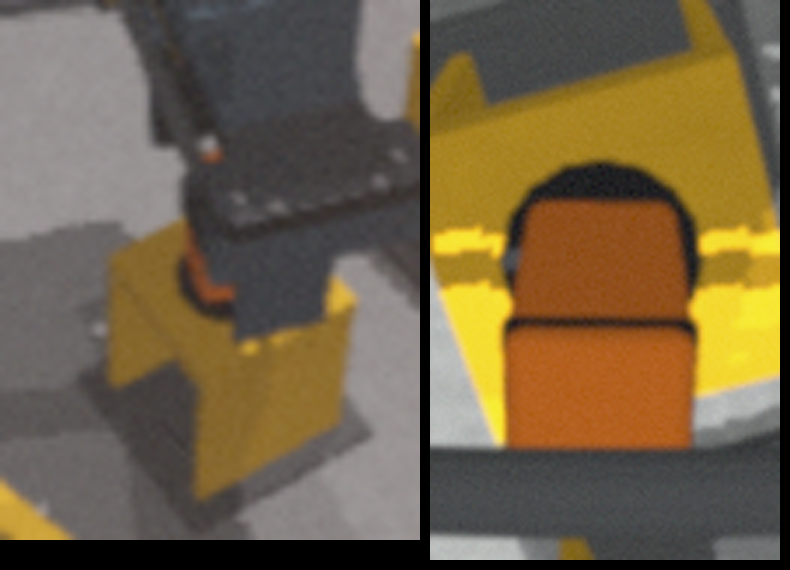

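```bash
python3 -m creep '0 -0.2 -0.4 0.004 0.012 -0.005 -1;0 0 -0.2 0 0 0 -1;0 0 0 0 0 0 1;0 0 0 0 0 0 1;0 0 0 0 0 0 1;0 0 0 0 0 0 1;0 0 0 0 0 0 1;0 0 0 0 0 0 1;0 0 0 0 0 0 1;0 0 0 0 0 0 1;0 0 0 0 0 0 1;0 0 0 0 0 0 1' 58; python3 -c "
from h import *
show()"; python3 -m creep '0 0 0 0 0 0 1;0 0 0 0 0 0 1;0 0 0.3 0 0 0 1;0 0 0.5 0 0 0 1;0 0 0.6 0 0 0 1;0 0 0 0 0 0 1' 58;  python3 - <<'E'
from h import *
show()
togo([579,-192.8,300],R.from_euler('xyz',[180,0,82.0],degrees=True))
E
```

```text
time_s: 18.93
ee_pos: [584.7, -194.1, 111.1]
ee_rot: [-179.7, -0.1, 82.3]
force: [0.2, -1.2, -1.4]
gripper_width: 27.9
t18.93 p [ 584.7 -194.1  111.1] rpy [-1.797e+02 -1.000e-01  8.230e+01] F [ 0.2 -1.2 -1.4] T [-0.02 -0.19  0.03] w27.9 q [ -19.5   26.5   92.3    0.    61.5 -101.7]
time_s: 19.43
ee_pos: [583.5, -193.9, 125.1]
ee_rot: [-179.5, -0.1, 82.3]
force: [0.1, -1.1, -1.9]
gripper_width: 27.6
t19.43 p [ 583.5 -193.9  125.1] rpy [-1.795e+02 -1.000e-01  8.230e+01] F [ 0.1 -1.1 -1.9] T [ 0.1  -0.22  0.02] w27.6 q [ -19.5   25.8   91.3    0.    63.4 -101.7]
to go cm [-0.45  0.11 17.49] rv [-0.003 -0.008 -0.005] rows>= 4.3
```

```bash
python3 -m creep '0 0 -0.4 0 0 0 1;0 0 -0.5 0 0 0 1;0 0 -0.4 0 0 0 1;0 0 0 0 0 0 0.2;0 0 0 0 0 0 0.2;-0.5 0.1 0 0 0 0 0.2;0 0 0 0 0 0 0.2;0 0 0 0 0 0 0.2' 58;  python3 - <<'E'
from h import *
show()
cam('wrist','pics/w16.png')
E
```

```text
time_s: 20.1
ee_pos: [578.5, -193.0, 111.6]
ee_rot: [-179.6, -0.1, 82.3]
force: [-0.8, -0.2, 0.1]
gripper_width: 36.4
t20.10 p [ 578.5 -193.   111.6] rpy [-1.796e+02 -1.000e-01  8.230e+01] F [-0.8 -0.2  0.1] T [ 0.11 -0.18 -0.01] w36.4 q [ -19.5   26.    93.     0.    61.3 -101.8]
```

View pics/w16.png

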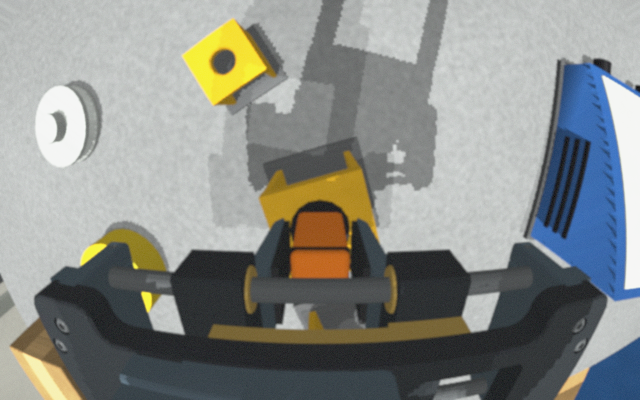

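```bash
python3 -m creep '0 0 0 0 0 0 1;0 0 0 0 0 0 1;0 0 0 0 0 0 1;0 0 0 0 0 0 1;0 0 0 0 0 0 1;0 0 0 0 0 0 1;0 0 0.3 0 0 0 1;0 0 0.6 0 0 0 1;0 0 0.8 0 0 0 1;0 0 0.8 0 0 0 1;0 0 0.8 0 0 0 1;0 0 0 0 0 0 1' 58;  python3 - <<'E'
from h import *
show()
togo([579,-192.8,230],R.from_euler('xyz',[180,0,82.3],degrees=True))
E
```

```text
time_s: 21.15
ee_pos: [577.8, -192.8, 147.3]
ee_rot: [-179.5, -0.1, 82.3]
force: [0.3, 0.2, -2.5]
gripper_width: 27.6
t21.15 p [ 577.8 -192.8  147.3] rpy [-1.795e+02 -1.000e-01  8.230e+01] F [ 0.3  0.2 -2.5] T [ 0.1  -0.19  0.01] w27.6 q [ -19.5   24.3   90.4    0.    65.9 -101.8]
to go cm [ 0.12 -0.    8.27] rv [-0.003 -0.008  0.   ] rows>= 2.0
```

```bash
python3 -m creep '0 0 0.9 0 -0.003 0 1;0 0 1 0 -0.003 0 1;0 0 1 0 0 0 1;0 0 1 0 0 0 1;0 0 1 0 0 0 1;0 0 1 0 0 0 1;0 0 1 0 0 0 1;0 0 1 0 0 0 1;0 0 1 0 0 0 1;0 0 1 0 0 0 1';  python3 - <<'E'
from h import *
show()
cam("side","pics/s17.png")
a=cv2.imread('pics/s17.png')[100:330,240:440];cv2.imwrite('pics/s17z.png',cv2.resize(a,None,fx=2.5,fy=2.5,interpolation=2))
E
```

```text
time_s: 21.98
ee_pos: [576.3, -192.3, 257.3]
ee_rot: [-179.9, -0.2, 82.3]
force: [0.3, -0.4, -2.4]
gripper_width: 27.4
t21.98 p [ 576.3 -192.3  257.3] rpy [-179.9   -0.2   82.3] F [ 0.3 -0.4 -2.4] T [ 0.05 -0.13  0.02] w27.4 q [-1.960e+01  2.010e+01  8.070e+01  1.000e-01  7.930e+01 -1.019e+02]
```

View pics/s17z.png

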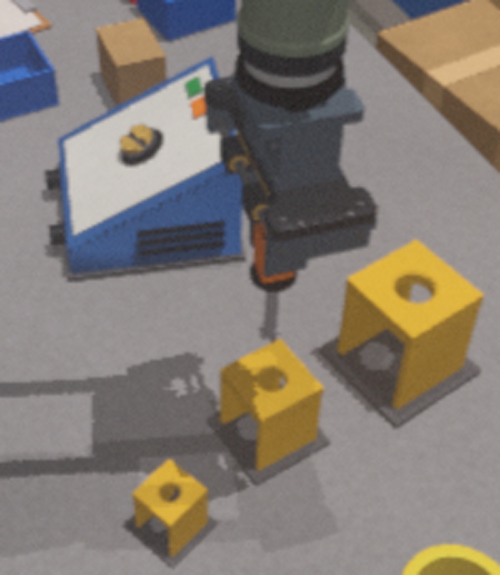

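```bash
python3 -m creep '-0.2 1 0.7 0 0 0 1;-0.5 2 0.7 0 0 0 1;-0.6 3.2 0.6 0 0 0 1;-0.6 3.6 0.6 0 0 0 1;-0.6 3.6 0.6 0 0 0 1;-0.6 3.6 0.6 0 0 0 1;-0.6 3.6 0.6 0 0 0 1;-0.6 3.6 0.6 0 0 0 1;-0.6 3.6 0.4 0 0 0 1;-0.6 3.6 0 0 0 0 1;-0.6 3 0 0 0 0 1;-0.3 2 0 0 0 0 1';  python3 - <<'E'
from h import *
show()
cam("wrist","pics/w18.png");cam("top","pics/t18.png")
E
```

```text
time_s: 23.03
ee_pos: [502.2, 187.6, 326.6]
ee_rot: [179.6, -0.3, 81.8]
force: [0.5, -0.1, -2.0]
gripper_width: 28.1
t23.03 p [502.2 187.6 326.6] rpy [179.6  -0.3  81.8] F [ 0.5 -0.1 -2. ] T [ 0.04 -0.17  0.01] w28.1 q [ 19.2  11.6  82.9   0.1  85.  -62.6]
```

View pics/w18.png

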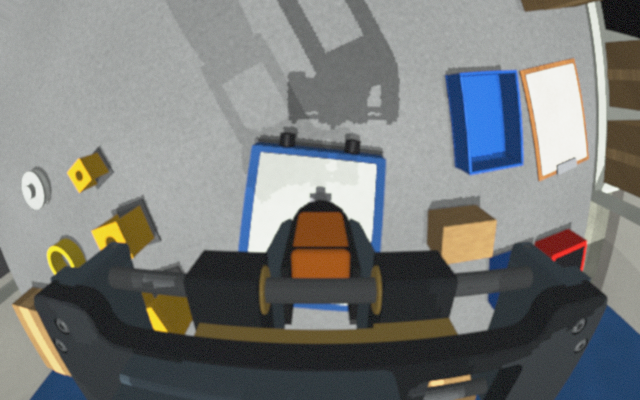

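```bash
python3 -m creep '1.5 -0.2 0 0 0 0 1;2.5 -0.3 0 0 0 0 1;2.5 -0.3 0 0 0 0 1;2.5 -0.3 0 0 0 0 1;1.5 -0.3 0 0 0 0 1;0.5 0 0 0 0 0 1';  python3 - <<'E'
from h import *
import pickle
show()
f=cam("wrist","pics/w19.png")
pickle.dump(f,open("w19.pkl","wb"))
print(proj(f,[[583,161,112]]))
E
```

```text
time_s: 23.63
ee_pos: [610.9, 172.6, 330.0]
ee_rot: [179.6, -0.1, 82.2]
force: [-0.1, 0.4, -2.7]
gripper_width: 27.8
t23.63 p [610.9 172.6 330. ] rpy [ 1.796e+02 -1.000e-01  8.220e+01] F [-0.1  0.4 -2.7] T [ 0.02 -0.15 -0.05] w27.8 q [ 14.7  21.4  68.7   0.   89.5 -67.4]
[[307.86733812 148.59766586]]
```

View pics/w19.png

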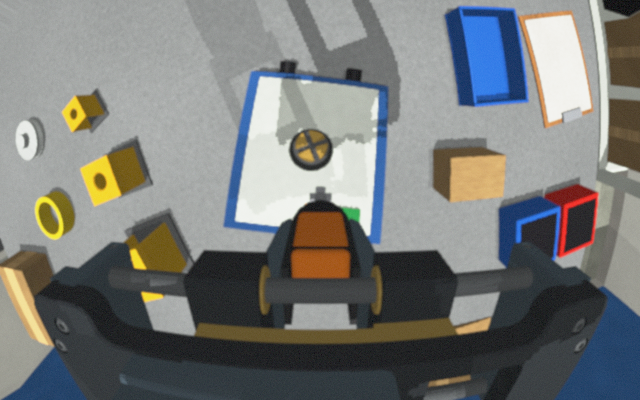

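```bash
python3 - <<'E'
import cv2
a=cv2.imread('pics/w19.png')
cv2.imwrite('pics/w19z.png',cv2.resize(a[120:180,280:340],None,fx=10,fy=10,interpolation=2))
cv2.imwrite('pics/w19y.png',cv2.resize(a[60:250,215:400],None,fx=3.1,fy=3.1,interpolation=2))
E
```

```text
(no output)
```

View pics/w19z.png

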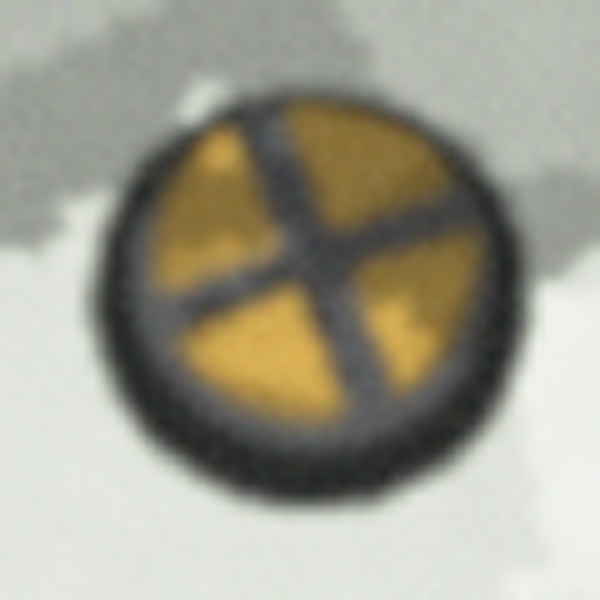

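View pics/w19y.png

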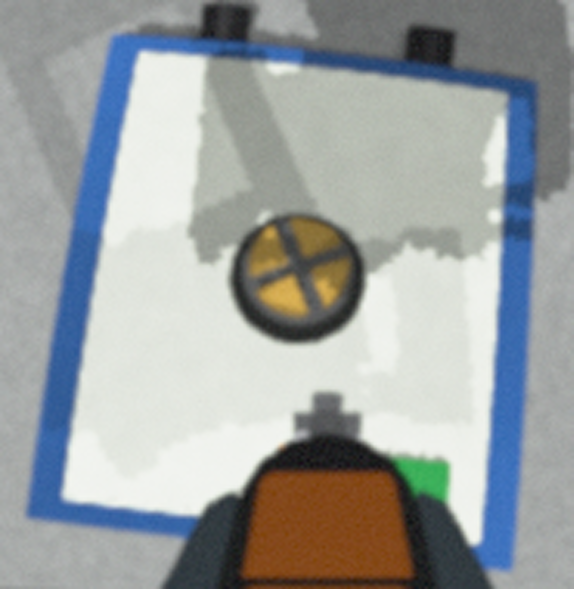

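```bash
cat > scr.py <<'E'
from h import *
import pickle
def axis(psi):
    t=np.radians(27);c=np.radians(psi);return np.array([-np.sin(t)*np.cos(c),-np.sin(t)*np.sin(c),np.cos(t)])
E
python3 - <<'E'
from scr import *
f=pickle.load(open("w19.pkl","rb"))
Y=lambda a,b:(215+a/3.1,60+b/3.1)
fl=atz(f,Y(113,35),50);fr=atz(f,Y(537,82),50);bl=atz(f,Y(28,517),152);br=atz(f,Y(513,570),152)
print(np.array([fl,fr,bl,br]).round(1))
for a,b in [(fl,bl),(fr,br)]: d=b-a;print(np.linalg.norm(d[:2]).round(1),np.degrees(np.arctan2(d[1],d[0])).round(1))
for a,b in [(fl,fr),(bl,br)]: d=b-a;print(np.linalg.norm(d[:2]).round(1),np.degrees(np.arctan2(d[1],d[0])).round(1)-90)
c=np.mean([fl,fr,bl,br],0);print("unit",c.round(1))
psi=-15.0;a=axis(psi);ux=np.array([np.cos(np.radians(psi)),np.sin(np.radians(psi)),0]);uy=np.cross([0,0,1],ux);cx=np.cross(uy,a)
Z=lambda p:(280+p[0]/10,120+p[1]/10)
c0=np.array([c[0],c[1],101])
for proud in(6.5,9):
    n0=c0+a*(proud+11) # rim plane
    pt=lambda p:atplane(f,Z(p),n0,a)
    ctr=pt((318,262))
    A=pt((370,395))-pt((262,125));B=pt((470,205))-pt((180,310))
    print(proud,"ctr rim",ctr.round(1),"exp",n0.round(1),"len",np.linalg.norm(A).round(1),np.linalg.norm(B).round(1),"ang A,B in cover frame (cx,uy)",[np.degrees(np.arctan2(v@uy,v@cx)).round(1) for v in(A,B)])
# bit in hand
_,p,r=tcp();z=r.as_matrix()[:,2]
print("bit px exp",proj(f,p+101.6*z), "seen tip centre", Y(328,418))
E
```

```text
[[466.1  92.8  50. ]
 [515.4 285.5  50. ]
 [658.5  43.9 152. ]
 [708.1 236.3 152. ]]
198.5 -14.3
198.9 -14.3
198.9 -14.400000000000006
198.7 -14.5
unit [587.  164.7 101. ]
6.5 ctr rim [580.  166.6 116.9] exp [579.3 166.7 116.6] len 38.0 38.9 ang A,B in cover frame (cx,uy) [np.float64(27.5), np.float64(118.2)]
9 ctr rim [579.6 166.7 119.5] exp [578.2 167.  118.8] len 37.7 38.6 ang A,B in cover frame (cx,uy) [np.float64(27.5), np.float64(118.2)]
bit px exp [[320.71121433 196.38572576]] seen tip centre (320.80645161290323, 194.83870967741936)
```

```bash
cat >> scr.py <<'E'
psi=-14.4;A=axis(psi);C=np.array([587.2,164.7,101.])
ux=np.array([np.cos(np.radians(psi)),np.sin(np.radians(psi)),0]);uy=np.cross([0,0,1],ux);cx=np.cross(uy,A)
L=101.6
def tgt(s,th):
    t=np.radians(th);return C+A*(s+L), toolR(A,np.cos(t)*cx+np.sin(t)*uy)
def where():
    _,p,r=tcp();M=r.as_matrix();x=M[:,0]
    th=np.degrees(np.arctan2(x@uy,x@cx)); bit=p+L*M[:,2]; d=bit-C
    tilt=-M[:,2]; 
    print("s %.1f"%(d@A),"lat cx,uy %.1f %.1f"%(d@cx,d@uy),"theta %.1f"%th,"axis err deg cx,uy %.1f %.1f"%(np.degrees(tilt@cx),np.degrees(tilt@uy)))
    st=monitor.state();F=st["force"];print("F along axis %.1f lat %.1f %.1f"%(F@A,F@cx,F@uy),"q",st["qpos"].round(0),"t%.2f"%st["time_s"],"w%.1f"%st["gripper_width"])
E
python3 - <<'E'
from scr import *
f=pickle.load(open("w19.pkl","rb"))
Z=lambda p:(280+p[0]/10,120+p[1]/10)
n0=C+A*18.5
pt=lambda p:atplane(f,Z(p),n0,A)
for v in(pt((370,395))-pt((262,125)),pt((470,205))-pt((180,310))): print(np.degrees(np.arctan2(v@uy,v@cx)))
d=pt((318,262))-C;print(d@cx,d@uy)
where(); togo(*tgt(60,117.4)); togo(*tgt(60,27.4))
E
```

```text
26.941476582100453
117.61073369379507
0.8980244357190342 0.025664259338299654
s 103.4 lat cx,uy 77.0 14.1 theta 95.8 axis err deg cx,uy 25.7 -0.2
F along axis -1.9 lat -0.3 -0.6 q [ 15.  21.  69.   0.  89. -67.] t23.68 w27.5
to go cm [-9.49  1.02 -8.47] rv [-0.202 -0.424  0.356] rows>= 4.7
to go cm [-9.49  1.02 -8.47] rv [ 0.175 -0.463 -1.183] rows>= 10.3
```

```bash
python3 -m creep '-1.2 0.1 -0.5 -0.025 -0.053 0.045 1;-1.2 0.1 -0.8 -0.025 -0.053 0.045 1;-1.2 0.2 -1 -0.025 -0.053 0.045 1;-1.2 0.1 -1 -0.025 -0.053 0.045 1;-1.2 0.2 -1 -0.025 -0.053 0.045 1;-1.2 0.1 -1 -0.025 -0.053 0.045 1;-1.2 0.1 -1 -0.025 -0.053 0.045 1;-1 0.1 -1 -0.025 -0.053 0.045 1;0 0 -0.5 0 0 0 1;0 0 0 0 0 0 1';  python3 - <<'E'
from scr import *
where();togo(*tgt(45,117.3))
f=cam("wrist","pics/w20.png")
E
```

```text
time_s: 24.52
ee_pos: [500.1, 176.3, 246.6]
ee_rot: [155.4, 12.4, 101.2]
force: [0.4, 0.1, -2.5]
gripper_width: 27.4
s 67.7 lat cx,uy -10.9 -10.0 theta 118.3 axis err deg cx,uy -0.4 -0.2
F along axis -2.4 lat -0.8 0.2 q [ 30.   3. 110. -25.  49. -61.] t24.52 w27.4
to go cm [ 2.26  0.49 -1.5 ] rv [ 0.006  0.006 -0.018] rows>= 0.6
```

View pics/w20.png

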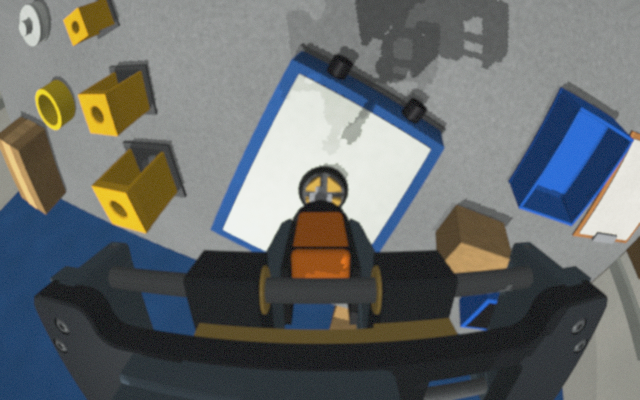

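```bash
python3 -m creep '1.1 0.2 -0.6 0.003 0.003 -0.009 1;1.1 0.2 -0.6 0.003 0.003 -0.009 1;0 0 -0.3 0 0 0 1;0 0 0 0 0 0 1';  python3 - <<'E'
from scr import *
where();togo(*tgt(30,117.3))
f=cam("wrist","pics/w21.png")
cv2.imwrite('pics/w21z.png',cv2.resize(cv2.imread('pics/w21.png')[130:270,250:400],None,fx=4,fy=4,interpolation=2))
E
```

```text
time_s: 24.9
ee_pos: [529.7, 181.2, 234.6]
ee_rot: [155.3, 11.8, 99.8]
force: [-0.2, 0.3, -2.8]
gripper_width: 27.5
s 44.6 lat cx,uy 7.7 1.9 theta 116.7 axis err deg cx,uy -0.2 -0.1
F along axis -2.3 lat -1.5 0.3 q [ 28.   7. 108. -25.  48. -60.] t24.90 w27.5
to go cm [-0.03 -0.16 -1.63] rv [-0.005  0.005  0.008] rows>= 0.4
```

View pics/w21z.png

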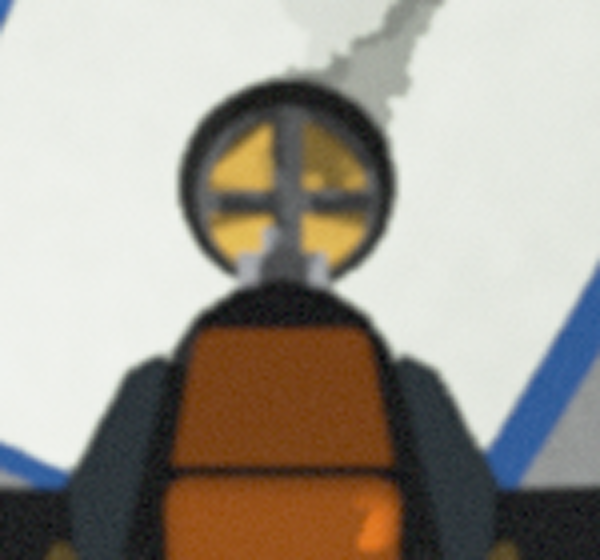

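```bash
python3 -m creep '0 -0.1 -0.5 -0.005 0.005 0.008 1;0 -0.1 -0.5 0 0 0 1;0 0 -0.5 0 0 0 1;0 0 0 0 0 0 1';  python3 - <<'E'
from scr import *
where();togo(*tgt(25,117.3))
f=cam("wrist","pics/w22.png")
cv2.imwrite('pics/w22z.png',cv2.resize(cv2.imread('pics/w22.png')[130:270,250:400],None,fx=4,fy=4,interpolation=2))
E
```

```text
time_s: 25.28
ee_pos: [531.3, 178.8, 218.2]
ee_rot: [155.7, 12.0, 100.3]
force: [0.1, 0.4, -2.8]
gripper_width: 27.8
s 29.0 lat cx,uy 1.9 -0.3 theta 117.3 axis err deg cx,uy 0.0 0.0
F along axis -2.5 lat -1.3 0.4 q [ 28.   8. 109. -25.  46. -60.] t25.28 w27.8
to go cm [ 0.02  0.02 -0.44] rv [ 0.    -0.     0.001] rows>= 0.1
```

View pics/w22z.png

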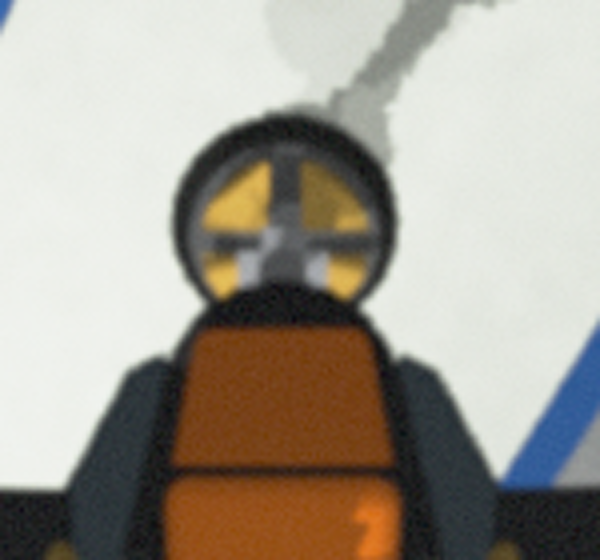

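```bash
python3 -m creep '0.1 0 -0.4 0 0 0 1;0.15 -0.05 -0.35 0 0 0 1;0.15 -0.05 -0.35 0 0 0 1;0 0 0 0 0 0 1';  python3 - <<'E'
from scr import *
where();togo(*tgt(14,117.3))
f=cam("wrist","pics/w23.png")
cv2.imwrite('pics/w23z.png',cv2.resize(cv2.imread('pics/w23.png')[130:270,250:400],None,fx=4,fy=4,interpolation=2))
E
```

```text
time_s: 25.67
ee_pos: [535.6, 178.1, 207.2]
ee_rot: [155.6, 12.0, 100.3]
force: [0.2, 0.4, -3.1]
gripper_width: 27.4
s 17.2 lat cx,uy 0.8 0.2 theta 117.3 axis err deg cx,uy -0.1 -0.0
F along axis -2.8 lat -1.3 0.4 q [ 28.   9. 110. -26.  44. -59.] t25.67 w27.4
to go cm [ 0.08 -0.03 -0.32] rv [-0.001  0.001 -0.   ] rows>= 0.1
```

View pics/w23z.png

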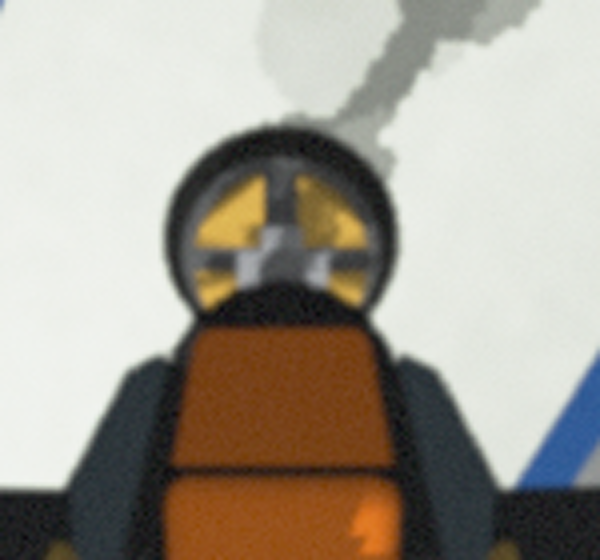

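```bash
python3 -m creep '0.1 -0.03 -0.2 0 0 0 1;0.1 -0.03 -0.2 0 0 0 1;0.1 -0.03 -0.2 0 0 0 1';  python3 -c "
from scr import *
where()"; python3 -m creep '0.1 -0.03 -0.2 0 0 0 1;0.1 -0.03 -0.2 0 0 0 1';  python3 -c "
from scr import *
where()"
```

```text
time_s: 25.97
ee_pos: [538.4, 177.8, 204.2]
ee_rot: [155.4, 11.9, 100.2]
force: [-21.7, 3.2, 26.8]
gripper_width: 27.7
s 13.3 lat cx,uy 2.1 0.8 theta 117.1 axis err deg cx,uy -0.2 -0.2
F along axis 33.7 lat -7.3 -2.3 q [ 27.   9. 110. -26.  43. -59.] t25.97 w27.7
time_s: 26.13
ee_pos: [538.2, 177.6, 204.5]
ee_rot: [155.3, 11.7, 99.9]
force: [-12.3, 2.0, 12.5]
gripper_width: 28.0
s 13.6 lat cx,uy 2.1 0.7 theta 116.8 axis err deg cx,uy -0.1 -0.2
F along axis 16.8 lat -5.3 -1.1 q [ 27.   9. 110. -26.  43. -59.] t26.13 w28.0
```

```bash
python3 -m creep '0.06 -0.02 -0.13 0.035 -0.009 -0.071 1;0.06 -0.02 -0.13 0.035 -0.009 -0.071 1;0.06 -0.02 -0.13 0.035 -0.009 -0.071 1;0.06 -0.02 -0.13 0.035 -0.009 -0.071 1';  python3 - <<'E'
from scr import *
where();togo(*tgt(13,90))
f=cam("wrist","pics/w24.png")
cv2.imwrite('pics/w24z.png',cv2.resize(cv2.imread('pics/w24.png')[130:270,250:400],None,fx=4,fy=4,interpolation=2))
E
```

```text
time_s: 26.47
ee_pos: [537.6, 176.7, 204.0]
ee_rot: [153.0, 3.3, 82.5]
force: [-7.5, 1.0, 7.3]
gripper_width: 27.8
s 13.4 lat cx,uy 1.7 -0.4 theta 97.6 axis err deg cx,uy -0.2 -0.2
F along axis 9.9 lat -3.3 -0.9 q [ 27.   9. 110. -26.  43. -40.] t26.47 w27.8
to go cm [-0.08  0.1  -0.09] rv [ 0.057 -0.011 -0.12 ] rows>= 1.1
```

View pics/w24z.png

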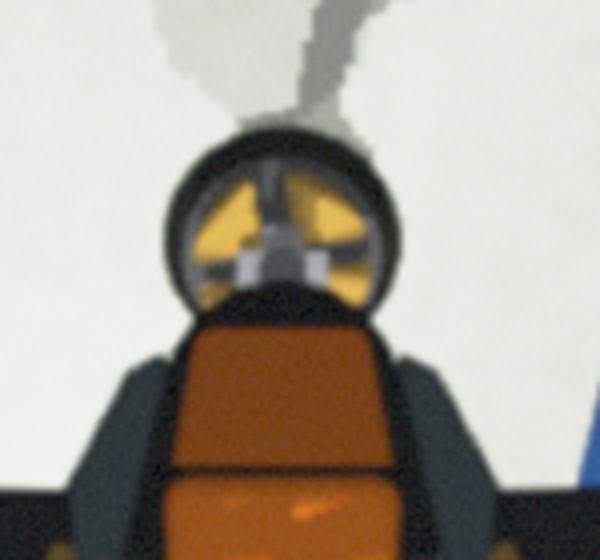

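```bash
python3 -m creep '0.09 -0.02 -0.16 0.035 -0.009 -0.071 1;0.09 -0.02 -0.16 0.035 -0.009 -0.071 1;0.08 -0.01 -0.17 0.035 -0.009 -0.071 1;0.08 -0.01 -0.17 0.035 -0.009 -0.071 1;0.08 -0.01 -0.17 0.035 -0.009 -0.071 1;0.08 -0.01 -0.17 0.035 -0.009 -0.071 1';  python3 - <<'E'
from scr import *
where();togo(*tgt(13,60))
f=cam("wrist","pics/w25.png")
cv2.imwrite('pics/w25z.png',cv2.resize(cv2.imread('pics/w25.png')[130:270,250:400],None,fx=4,fy=4,interpolation=2))
E
```

```text
time_s: 27.02
ee_pos: [537.7, 175.9, 203.0]
ee_rot: [154.4, -9.8, 56.3]
force: [-9.4, 1.4, 10.2]
gripper_width: 27.6
s 12.3 lat cx,uy 1.6 -1.3 theta 68.4 axis err deg cx,uy -0.3 -0.1
F along axis 13.4 lat -3.8 -1.0 q [ 27.   9. 110. -26.  43. -10.] t27.02 w27.6
to go cm [-0.09  0.17  0.01] rv [ 0.066 -0.011 -0.132] rows>= 1.2
```

View pics/w25z.png

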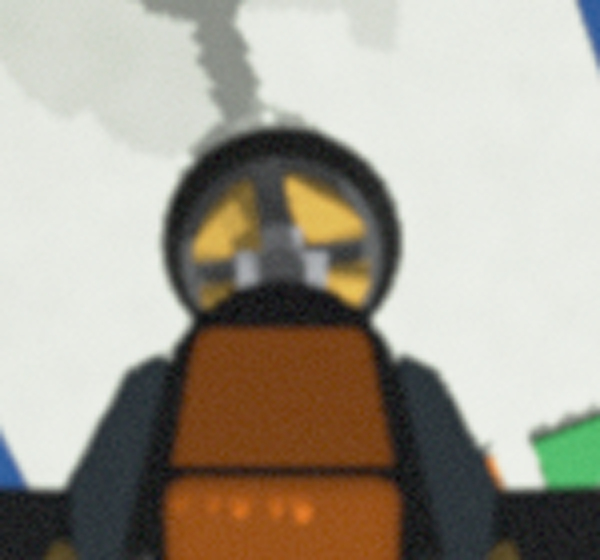

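```bash
python3 -m creep '0.07 0 -0.17 0.035 -0.009 -0.071 1;0.07 0 -0.17 0.035 -0.009 -0.071 1;0.07 0 -0.17 0.035 -0.009 -0.071 1;0.08 -0.01 -0.17 0.035 -0.009 -0.071 1;0.08 -0.01 -0.17 0.035 -0.009 -0.071 1;0.08 -0.01 -0.17 0.035 -0.009 -0.071 1;0.08 -0.01 -0.17 0.035 -0.009 -0.071 1;0.08 -0.01 -0.17 0.035 -0.009 -0.071 1;0.08 -0.01 -0.17 0.035 -0.009 -0.071 1;0.08 -0.01 -0.17 0.035 -0.009 -0.071 1';  python3 - <<'E'
from scr import *
where();togo(*tgt(10.5,10))
f=cam("wrist","pics/w26.png")
cv2.imwrite('pics/w26z.png',cv2.resize(cv2.imread('pics/w26.png')[130:270,250:400],None,fx=4,fy=4,interpolation=2))
E
```

```text
time_s: 27.9
ee_pos: [537.2, 175.3, 201.0]
ee_rot: [169.9, -25.6, 7.7]
force: [-10.5, 1.2, 10.0]
gripper_width: 27.8
s 10.7 lat cx,uy 0.6 -2.4 theta 19.8 axis err deg cx,uy -0.4 0.2
F along axis 13.7 lat -4.8 -1.4 q [ 27.   9. 110. -27.  43.  39.] t27.90 w27.8
to go cm [ 0.07  0.2  -0.01] rv [ 0.08  -0.014 -0.151] rows>= 1.4
```

View pics/w26z.png

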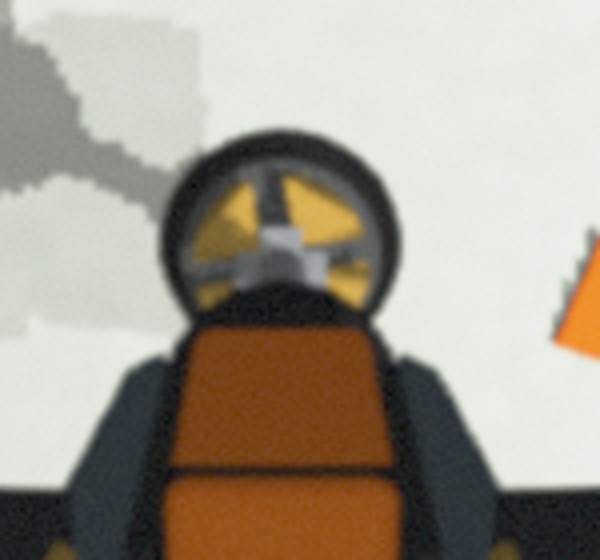

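```bash
python3 -m creep '0.08 0.01 -0.17 0.035 -0.009 -0.071 1;0.08 0.01 -0.17 0.035 -0.009 -0.071 1;0.08 0.01 -0.17 0.035 -0.009 -0.071 1;0.08 0.01 -0.17 0.035 -0.009 -0.071 1;0.08 0.01 -0.17 0.035 -0.009 -0.071 1;0.08 0.01 -0.17 0.035 -0.009 -0.071 1;0.08 0.01 -0.17 0.035 -0.009 -0.071 1;0.08 0.01 -0.17 0.035 -0.009 -0.071 1;0.08 0.01 -0.17 0.035 -0.009 -0.071 1;0.08 0.01 -0.17 0.035 -0.009 -0.071 1;0.08 0.01 -0.17 0.035 -0.009 -0.071 1';  python3 - <<'E'
from scr import *
where()
f=cam("wrist","pics/w27.png")
cv2.imwrite('pics/w27z.png',cv2.resize(cv2.imread('pics/w27.png')[130:270,250:400],None,fx=4,fy=4,interpolation=2))
E
```

```text
time_s: 28.87
ee_pos: [537.1, 176.1, 198.9]
ee_rot: [-164.5, -22.6, -51.2]
force: [-9.0, -1.0, 9.6]
gripper_width: 28.0
s 8.9 lat cx,uy -1.0 -2.2 theta -33.6 axis err deg cx,uy -0.2 0.5
F along axis 12.3 lat -3.2 -3.2 q [ 28.   9. 110. -27.  43.  93.] t28.87 w28.0
```

View pics/w27z.png

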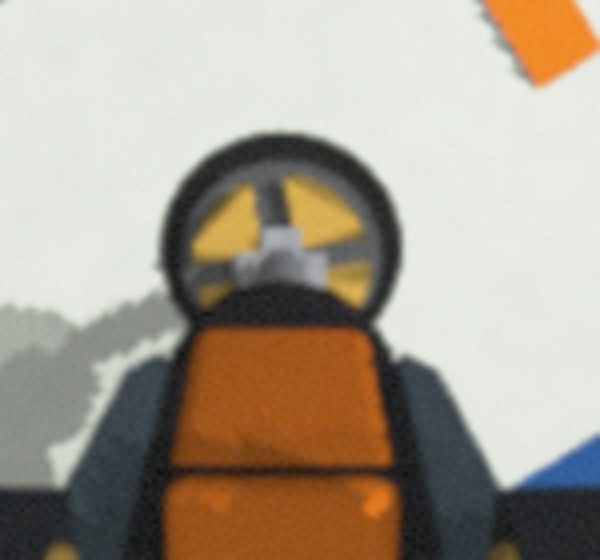

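```bash
python3 -m creep '0.08 0 -0.17 0.035 -0.009 -0.071 1;0.08 0 -0.17 0.035 -0.009 -0.071 1;0.08 0 -0.17 0.035 -0.009 -0.071 1;0.08 0.01 -0.17 0.035 -0.009 -0.071 1;0.08 0 -0.17 0.035 -0.009 -0.071 1;0.08 0.01 -0.17 0.035 -0.009 -0.071 1;0.08 0 -0.17 0.035 -0.009 -0.071 1;0.08 0 -0.17 0.035 -0.009 -0.071 1;0.08 0 -0.17 0.035 -0.009 -0.071 1';  python3 - <<'E'
from scr import *
where()
f=cam("wrist","pics/w28.png")
cv2.imwrite('pics/w28z.png',cv2.resize(cv2.imread('pics/w28.png')[130:270,250:400],None,fx=4,fy=4,interpolation=2))
E
```

```text
time_s: 29.67
ee_pos: [537.6, 177.0, 197.4]
ee_rot: [-153.6, -6.1, -93.3]
force: [-10.6, 1.1, 8.8]
gripper_width: 27.5
s 7.5 lat cx,uy -1.7 -1.2 theta -77.3 axis err deg cx,uy -0.0 0.4
F along axis 12.6 lat -5.4 -1.6 q [ 28.   9. 110. -27.  43. 136.] t29.67 w27.5
```

View pics/w28z.png

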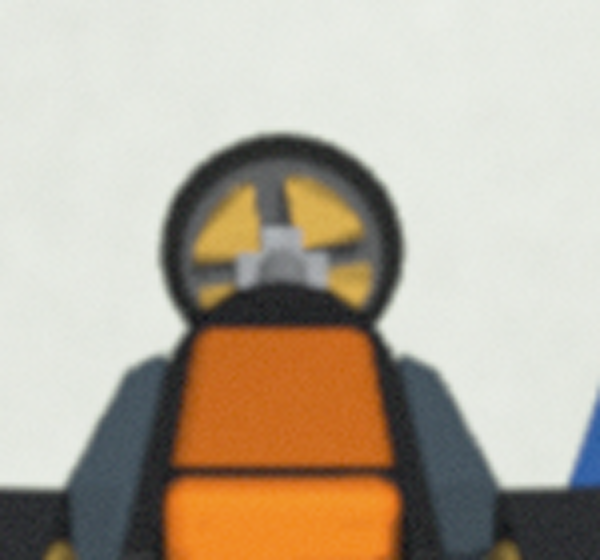

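```bash
python3 -m creep '-0.2 0.05 0.4 -0.026 0.007 0.053 1;-0.3 0.08 0.6 0 0 0 1;-0.3 0.08 0.6 0 0 0 1;-0.1 0 0.3 -0.035 0.009 0.071 1;0 0 0 -0.05 0.013 0.1 1;0 0 0 -0.05 0.013 0.1 1;0 0 0 -0.05 0.013 0.1 1;0 0 0 -0.05 0.013 0.1 1;0 0 0 -0.05 0.013 0.1 1';  python3 - <<'E'
from scr import *
where();togo(*tgt(28,20))
E
```

```text
time_s: 30.47
ee_pos: [528.2, 180.2, 221.3]
ee_rot: [-163.2, -22.0, -53.8]
force: [0.1, -0.8, -2.1]
gripper_width: 27.5
s 33.3 lat cx,uy 1.0 -0.1 theta -36.1 axis err deg cx,uy -0.4 0.2
F along axis -2.0 lat -0.7 -0.8 q [ 29.   7. 109. -26.  46.  95.] t30.47 w27.5
to go cm [ 0.2  -0.08 -0.48] rv [-0.428  0.119  0.872] rows>= 7.9
```

```bash
python3 -m creep '0 0 0 -0.048 0.013 0.097 1;0 0 0 -0.048 0.013 0.097 1;0 0 0 -0.048 0.013 0.097 1;0 0 0 -0.048 0.013 0.097 1;0 0 0 -0.048 0.013 0.097 1;0 0 0 -0.048 0.013 0.097 1;0 0 0 -0.048 0.013 0.097 1;0 0 0 -0.048 0.013 0.097 1;0 0 0 -0.048 0.013 0.097 1;0 0 0 0 0 0 1';  python3 - <<'E'
from scr import *
where();togo(*tgt(20,20))
f=cam("wrist","pics/w29.png")
cv2.imwrite('pics/w29z.png',cv2.resize(cv2.imread('pics/w29.png')[130:270,250:400],None,fx=4,fy=4,interpolation=2))
E
```

```text
time_s: 31.3
ee_pos: [528.2, 181.0, 224.6]
ee_rot: [168.9, -25.1, 10.6]
force: [0.3, 0.2, -2.3]
gripper_width: 27.9
s 36.3 lat cx,uy 2.1 1.3 theta 22.5 axis err deg cx,uy -0.3 -0.1
F along axis -2.1 lat -0.8 0.3 q [ 28.   7. 109. -25.  46.  35.] t31.30 w27.9
to go cm [ 0.55 -0.25 -1.53] rv [ 0.019  0.    -0.04 ] rows>= 0.4
```

View pics/w29z.png

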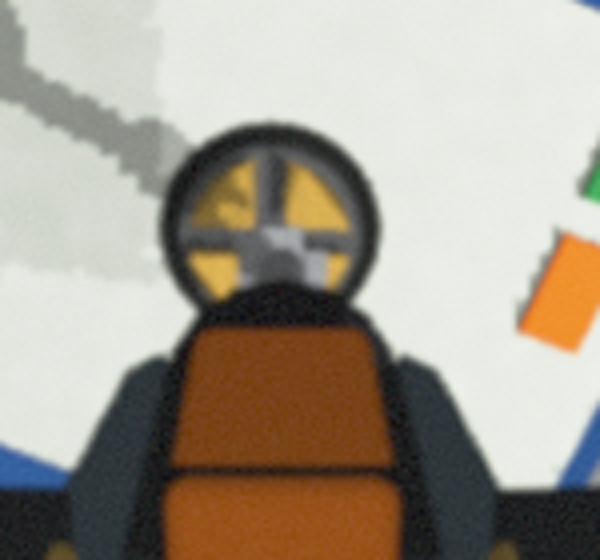

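```bash
cat >> scr.py <<'E'
def tgl(s,th,a,b):
    P,r=tgt(s,th);return P+cx*a+uy*b,r
E
python3 - <<'E'
from scr import *
togo(*tgl(20,21,0.6,-2.4))
E
```

```text
to go cm [ 0.54 -0.51 -1.51] rv [ 0.009  0.003 -0.022] rows>= 0.4
```

```bash
python3 -m creep '0.18 -0.2 -0.4 0.009 0.003 -0.022 1;0.18 -0.2 -0.4 0 0 0 1;0.1 -0.1 -0.3 0 0 0 1;0 0 0 0 0 0 1';  python3 - <<'E'
from scr import *
where();togo(*tgl(12,21,0.6,-2.4))
f=cam("wrist","pics/w30.png")
cv2.imwrite('pics/w30z.png',cv2.resize(cv2.imread('pics/w30.png')[130:270,250:400],None,fx=4,fy=4,interpolation=2))
E
```

```text
time_s: 31.68
ee_pos: [533.3, 175.7, 213.1]
ee_rot: [169.9, -25.2, 8.2]
force: [-0.3, -0.8, -2.4]
gripper_width: 27.7
s 23.2 lat cx,uy 1.9 -2.8 theta 20.4 axis err deg cx,uy 0.0 0.0
F along axis -2.1 lat -1.2 -0.9 q [ 27.   8. 109. -26.  45.  37.] t31.68 w27.7
to go cm [ 0.38 -0.06 -1.06] rv [-0.005  0.001  0.01 ] rows>= 0.3
```

View pics/w30z.png

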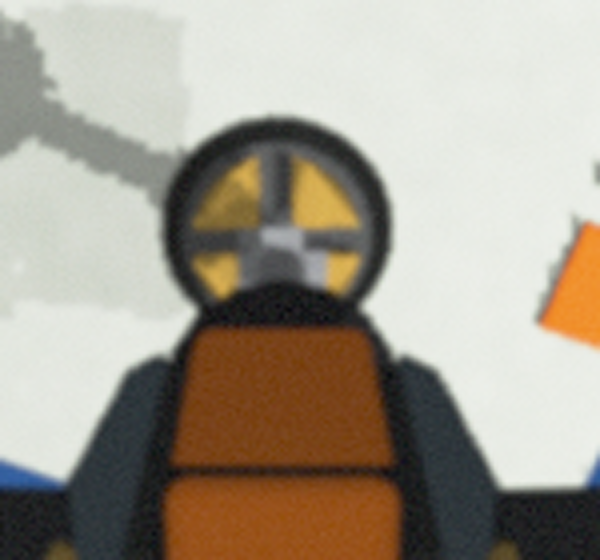

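```bash
python3 -m creep '0.1 -0.03 -0.4 0 0 0 1;0.1 -0.03 -0.35 0 0 0 1;0.12 -0.03 -0.3 0 0 0 1;0 0 0 0 0 0 1';  python3 - <<'E'
from scr import *
where();togo(*tgl(10,21,0.8,-3))
f=cam("wrist","pics/w31.png")
cv2.imwrite('pics/w31z.png',cv2.resize(cv2.imread('pics/w31.png')[130:270,250:400],None,fx=4,fy=4,interpolation=2))
E
```

```text
time_s: 32.07
ee_pos: [536.9, 174.7, 201.6]
ee_rot: [170.0, -25.2, 8.1]
force: [0.3, 0.3, -2.5]
gripper_width: 27.9
s 11.2 lat cx,uy 0.0 -2.9 theta 20.3 axis err deg cx,uy 0.0 0.0
F along axis -2.3 lat -1.0 0.3 q [ 27.   9. 110. -26.  43.  38.] t32.07 w27.9
to go cm [ 0.11 -0.05 -0.08] rv [-0.005  0.001  0.011] rows>= 0.1
```

View pics/w31z.png

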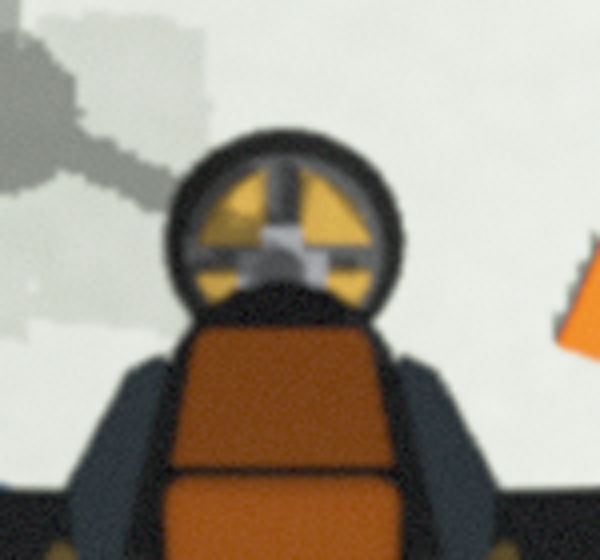

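In the slots, aligned. Press home, then turn.

```bash
python3 -m creep '0.11 -0.02 -0.15 0 0 0 1;0.09 -0.02 -0.17 0 0 0 1;0.08 -0.01 -0.17 0 0 0 1';  python3 -c "
from scr import *
where()"; python3 -m creep '0.08 -0.01 -0.17 0.035 -0.009 -0.071 1;0.08 -0.01 -0.17 0.035 -0.009 -0.071 1;0.08 -0.01 -0.17 0.035 -0.009 -0.071 1;0.08 -0.01 -0.17 0.035 -0.009 -0.071 1;0.08 -0.01 -0.17 0.035 -0.009 -0.071 1;0.08 -0.01 -0.17 0.035 -0.009 -0.071 1;0.08 -0.01 -0.17 0.035 -0.009 -0.071 1';  python3 - <<'E'
from scr import *
where()
f=cam("wrist","pics/w32.png")
cv2.imwrite('pics/w32z.png',cv2.resize(cv2.imread('pics/w32.png')[130:270,250:400],None,fx=4,fy=4,interpolation=2))
E
```

```text
time_s: 32.37
ee_pos: [539.8, 174.6, 198.4]
ee_rot: [170.0, -25.3, 8.0]
force: [-17.6, 2.6, 22.3]
gripper_width: 27.8
s 7.2 lat cx,uy 1.2 -2.2 theta 20.2 axis err deg cx,uy -0.1 -0.0
F along axis 27.9 lat -5.6 -1.9 q [ 27.   9. 110. -26.  43.  38.] t32.37 w27.8
time_s: 32.95
ee_pos: [538.6, 174.6, 197.3]
ee_rot: [-173.0, -26.2, -29.7]
force: [-13.9, 2.4, 13.8]
gripper_width: 27.5
s 6.8 lat cx,uy -0.4 -2.4 theta -13.7 axis err deg cx,uy -0.0 -0.1
F along axis 18.7 lat -6.3 -1.1 q [ 27.   9. 110. -26.  42.  72.] t32.95 w27.5
```

View pics/w32z.png

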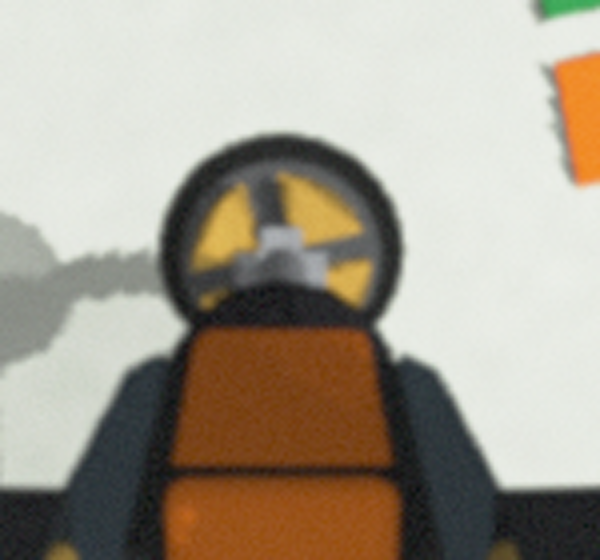

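```bash
cat >> scr.py <<'E'
def tq():
    st=monitor.state();T=st["torque"];print("T about A %.2f"%(T@A),"T",T.round(2))
E
python3 -c "
from scr import *
tq()"; python3 -m creep '0.08 -0.01 -0.18 0.022 -0.006 -0.045 1;0.08 -0.01 -0.18 0.022 -0.006 -0.045 1';  python3 - <<'E'
from scr import *
where();tq()
f=cam("wrist","pics/w33.png")
cv2.imwrite('pics/w33z.png',cv2.resize(cv2.imread('pics/w33.png')[130:270,250:400],None,fx=4,fy=4,interpolation=2))
E
```

```text
T about A 0.31 T [-0.05  1.71  0.11]
time_s: 33.17
ee_pos: [538.0, 174.8, 197.8]
ee_rot: [-170.0, -25.4, -36.5]
force: [-16.8, 2.7, 16.2]
gripper_width: 27.6
s 7.4 lat cx,uy -0.5 -2.2 theta -19.9 axis err deg cx,uy -0.1 -0.1
F along axis 22.2 lat -7.7 -1.6 q [ 27.   9. 111. -26.  42.  78.] t33.17 w27.6
T about A 0.65 T [-0.21  2.18  0.35]
```

View pics/w33z.png

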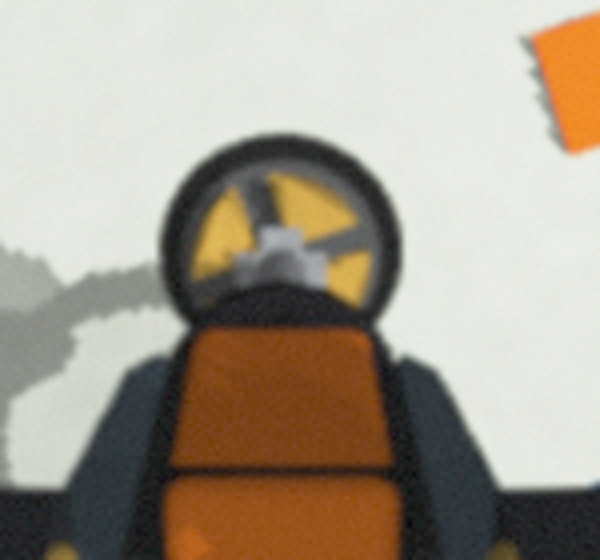

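```bash
python3 -m creep '-0.15 0.04 0.3 0 0 0 1;-0.25 0.06 0.5 0 0 0 1;-0.4 0.1 0.8 0 0 0 1;-0.5 0.12 0.9 0 0 0 1;-0.5 0.12 0.9 0 0 0 1;-0.5 0.12 0.9 0 0 0 1;-0.5 0.12 0.9 0 0 0 1;0 0 0 0 0 0 1';  python3 - <<'E'
from scr import *
where()
f=cam("wrist","pics/w34.png");pickle.dump(f,open("w34.pkl","wb"))
cv2.imwrite('pics/w34z.png',cv2.resize(cv2.imread('pics/w34.png')[110:270,240:400],None,fx=3.7,fy=3.7,interpolation=2))
cam("side","pics/s34.png");cv2.imwrite('pics/s34z.png',cv2.resize(cv2.imread('pics/s34.png')[110:220,240:350],None,fx=5,fy=5,interpolation=2))
E
```

```text
time_s: 33.88
ee_pos: [507.5, 182.8, 256.8]
ee_rot: [-169.7, -25.4, -36.7]
force: [0.2, 0.0, -2.6]
gripper_width: 27.8
s 74.3 lat cx,uy -1.6 -1.9 theta -20.1 axis err deg cx,uy -0.3 -0.3
F along axis -2.4 lat -1.1 0.1 q [ 30.   4. 107. -24.  51.  77.] t33.88 w27.8
```

View pics/w34z.png

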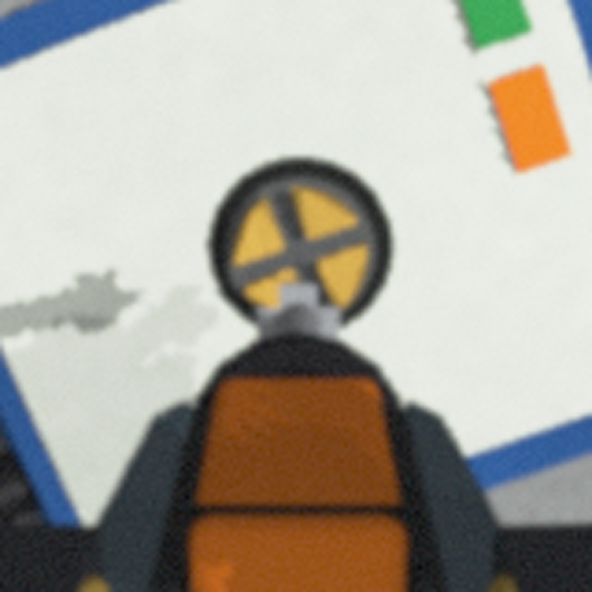

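View pics/s34z.png

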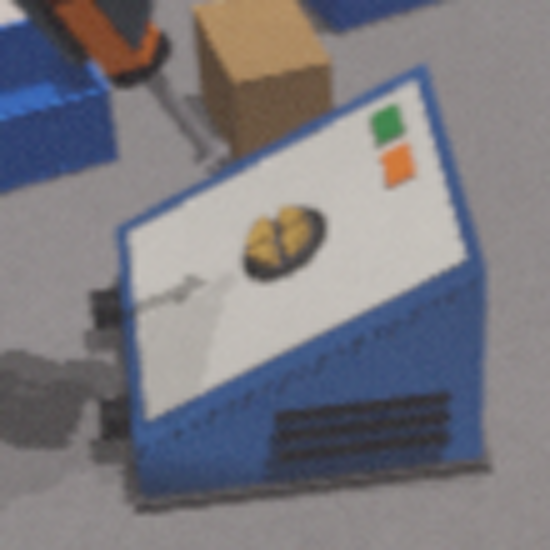

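```bash
python3 - <<'E'
from scr import *
f=pickle.load(open("w34.pkl","rb"))
Z=lambda p:(240+p[0]/3.7,110+p[1]/3.7)
for pr in (0,2):
    n0=C+A*(11+pr);pt=lambda p:atplane(f,Z(p),n0,A)
    d=pt((303,248))-C
    print(pr,[np.degrees(np.arctan2(v@uy,v@cx)).round(1) for v in(pt((325,300))-pt((283,190)),pt((370,235))-pt((235,275)))],(d@cx).round(1),(d@uy).round(1))
f2=pickle.load(open("w19.pkl","rb"))
# side: head diam etc
s=cam("side")
for pr in(0,2,4,7):
    q=(proj(s,[C+A*pr,C+A*(pr+4),C+A*(pr+11)])-[240,110])*5
    print(pr,q.round(0).tolist())
th=np.linspace(0,2*np.pi,60)
img=cv2.imread('pics/s34.png')
big=cv2.resize(img[140:180,275:315],None,fx=15,fy=15,interpolation=2)
for pr,col in((0,(0,0,255)),(3,(255,0,0))):
    P=(C+A*pr)+23*(np.cos(th)[:,None]*cx+np.sin(th)[:,None]*uy)
    q=((proj(s,P)-[275,140])*15).astype(int);cv2.polylines(big,[q],True,col,1)
cv2.imwrite('pics/s34f.png',big)
E
```

```text
0 [np.float64(-89.6), np.float64(-3.1)] 1.1 0.2
2 [np.float64(-89.6), np.float64(-3.1)] 1.3 0.6
0 [[282.0, 244.0], [279.0, 240.0], [273.0, 232.0]]
2 [[280.0, 242.0], [277.0, 237.0], [271.0, 230.0]]
4 [[279.0, 240.0], [275.0, 235.0], [269.0, 227.0]]
7 [[276.0, 236.0], [273.0, 232.0], [267.0, 224.0]]
```

View pics/s34f.png

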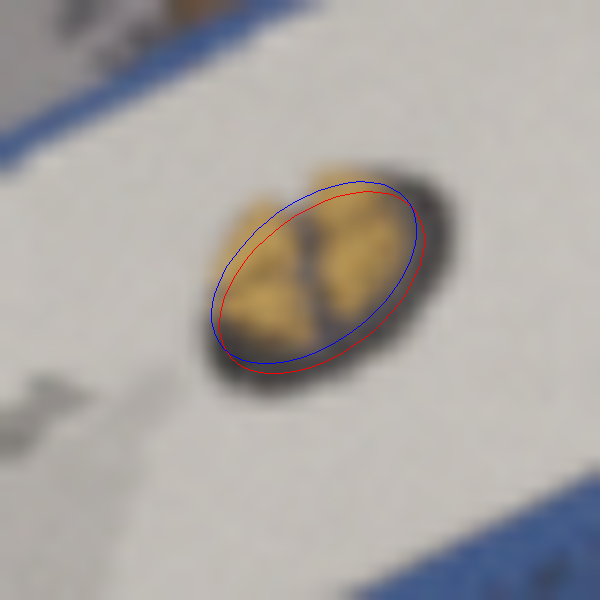

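```bash
python3 - <<'E'
from scr import *
togo([540,0,300],R.from_euler('xyz',[180,0,-35],degrees=True))
E
```

```text
to go cm [  3.29 -18.2    4.59] rv [ 0.118  0.458 -0.01 ] rows>= 4.4
```

```bash
python3 -m creep '0 -0.5 1.5 0 0 0 1;0 -1 1.5 0.012 0.046 0 1;0.3 -2 1 0.012 0.046 0 1;0.3 -2.5 0.3 0.012 0.046 0 1;0.4 -2.5 0 0.012 0.046 0 1;0.4 -2.5 0 0.012 0.046 0 1;0.4 -2.5 0 0.012 0.046 0 1;0.4 -2.5 0 0.012 0.046 0 1;0.4 -2.5 0 0.012 0.046 0 1;0.4 -2.5 0 0.012 0.046 0 1;0.4 -2 0 0.012 0.046 0 1;0 0 0 0 0 0 1'; python3 - <<'E'
from scr import *
show();togo([578.5,-193,240],R.from_euler('xyz',[180,0,-35],degrees=True))
E
```

```text
time_s: 35.03
ee_pos: [540.3, -62.2, 288.5]
ee_rot: [179.3, 1.9, -34.0]
force: [0.6, -0.5, -2.9]
gripper_width: 27.8
t35.03 p [540.3 -62.2 288.5] rpy [179.3   1.9 -34. ] F [ 0.6 -0.5 -2.9] T [-0.02 -0.17 -0.02] w27.8 q [-7.9 14.4 84.5  0.2 83.1 26.1]
to go cm [  3.82 -13.08  -4.85] rv [-0.008 -0.034 -0.018] rows>= 3.2
```

```bash
python3 -m creep '0.6 -1.5 0 -0.003 -0.012 -0.006 1;0.6 -2 0 -0.003 -0.012 -0.006 1;0.6 -2 -0.3 -0.003 -0.012 -0.006 1;0.6 -2 -0.6 0 0 0 1;0.6 -2 -0.9 0 0 0 1;0.5 -2 -1 0 0 0 1;0.3 -1 -0.8 0 0 0 1;0 0 0 0 0 0 1;0 0 0 0 0 0 1'; python3 - <<'E'
from scr import *
show();togo([578.5,-193,220],R.from_euler('xyz',[180,0,-35],degrees=True))
E
```

```text
time_s: 35.78
ee_pos: [580.5, -195.2, 242.2]
ee_rot: [179.7, 0.2, -35.3]
force: [0.4, -0.2, -1.7]
gripper_width: 27.7
t35.78 p [ 580.5 -195.2  242.2] rpy [179.7   0.2 -35.3] F [ 0.4 -0.2 -1.7] T [-0.02 -0.06 -0.01] w27.7 q [-19.5  21.   81.5  -0.2  77.7  15.8]
to go cm [-0.2   0.22 -2.22] rv [ 0.002 -0.005  0.005] rows>= 0.5
```

```bash
python3 -m creep '-0.1 0.15 -0.8 0.002 -0.005 0.005 1;-0.1 0.1 -0.8 0 0 0 1;0 0 -0.4 0 0 0 1;0 0 0 0 0 0 1'; python3 - <<'E'
from scr import *
show();togo([579,-193,200],R.from_euler('xyz',[180,0,-35],degrees=True))
f=cam("wrist","pics/w35.png");s=cam("side","pics/s35.png")
cv2.imwrite('pics/w35z.png',cv2.resize(cv2.imread('pics/w35.png')[110:270,240:400],None,fx=3.7,fy=3.7,interpolation=2))
cv2.imwrite('pics/s35z.png',cv2.resize(cv2.imread('pics/s35.png')[190:300,300:400],None,fx=5,fy=5,interpolation=2))
_,p,r=tcp();print(proj(f,[p+101.6*r.as_matrix()[:,2],[579,-192.8,90]]))
E
```

```text
time_s: 36.12
ee_pos: [577.9, -188.8, 221.0]
ee_rot: [-179.9, 0.0, -34.8]
force: [-1.2, 0.6, -1.3]
gripper_width: 27.7
t36.12 p [ 577.9 -188.8  221. ] rpy [-179.9    0.   -34.8] F [-1.2  0.6 -1.3] T [ 0.01 -0.04 -0.06] w27.7 q [-19.2  21.1  84.4   0.1  74.5  15.5]
to go cm [ 0.11 -0.42 -2.1 ] rv [-0.002  0.    -0.004] rows>= 0.5
[[321.12099899 196.21511499]
 [323.51237754 190.19812083]]
```

View pics/w35z.png

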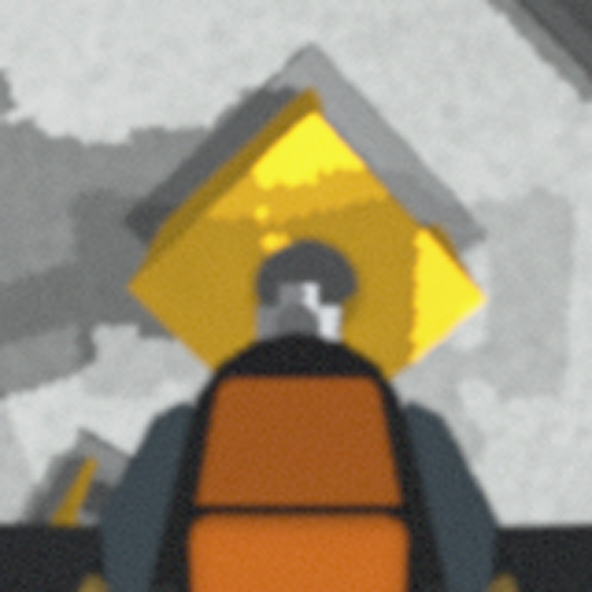

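View pics/s35z.png

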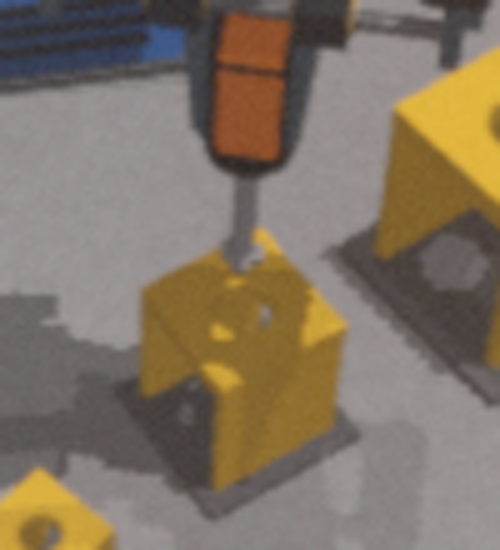

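```bash
python3 -m creep '0.05 -0.2 -0.4 0 0 0 1;0.05 -0.1 -0.3 0 0 0 1;0 0 0 0 0 0 1;0 0 0 0 0 0 1'; python3 - <<'E'
from scr import *
show();togo([579,-193,200],R.from_euler('xyz',[180,0,-35],degrees=True))
f=cam("wrist","pics/w36.png")
cv2.imwrite('pics/w36z.png',cv2.resize(cv2.imread('pics/w36.png')[110:270,240:400],None,fx=3.7,fy=3.7,interpolation=2))
E
```

```text
time_s: 36.55
ee_pos: [580.4, -192.0, 215.9]
ee_rot: [-179.8, -0.2, -34.7]
force: [-1.0, 0.3, -2.9]
gripper_width: 27.8
t36.55 p [ 580.4 -192.   215.9] rpy [-179.8   -0.2  -34.7] F [-1.   0.3 -2.9] T [-0.05 -0.05  0.05] w27.8 q [-19.4  21.4  84.7   0.1  73.6  15.3]
to go cm [-0.14 -0.1  -1.59] rv [ 0.     0.005 -0.005] rows>= 0.4
```

View pics/w36z.png

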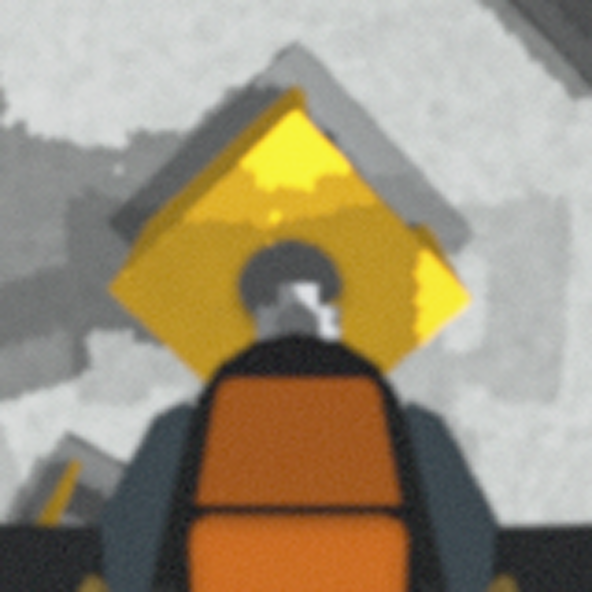

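```bash
python3 -m creep '-0.1 0 -0.6 0 0.003 0 1;-0.05 0 -0.6 0 0 0 1;0 0 -0.4 0 0 0 1;0 0 0 0 0 0 1;0 0 0 0 0 0 1'; python3 - <<'E'
from scr import *
show();togo([578.4,-192,190],R.from_euler('xyz',[180,0,-35],degrees=True))
f=cam("wrist","pics/w37.png")
cv2.imwrite('pics/w37z.png',cv2.resize(cv2.imread('pics/w37.png')[110:270,240:400],None,fx=3.7,fy=3.7,interpolation=2))
s=cam("side","pics/s37.png");cv2.imwrite('pics/s37z.png',cv2.resize(cv2.imread('pics/s37.png')[190:300,300:400],None,fx=5,fy=5,interpolation=2))
E
```

```text
time_s: 37.02
ee_pos: [578.6, -192.2, 198.0]
ee_rot: [-180.0, -0.1, -34.8]
force: [-0.2, -0.6, -1.6]
gripper_width: 27.9
t37.02 p [ 578.6 -192.2  198. ] rpy [-1.80e+02 -1.00e-01 -3.48e+01] F [-0.2 -0.6 -1.6] T [-0.04 -0.02 -0.05] w27.9 q [-19.5  22.   86.4   0.   71.5  15.3]
to go cm [-0.02  0.02 -0.8 ] rv [-0.     0.001 -0.004] rows>= 0.2
```

View pics/w37z.png

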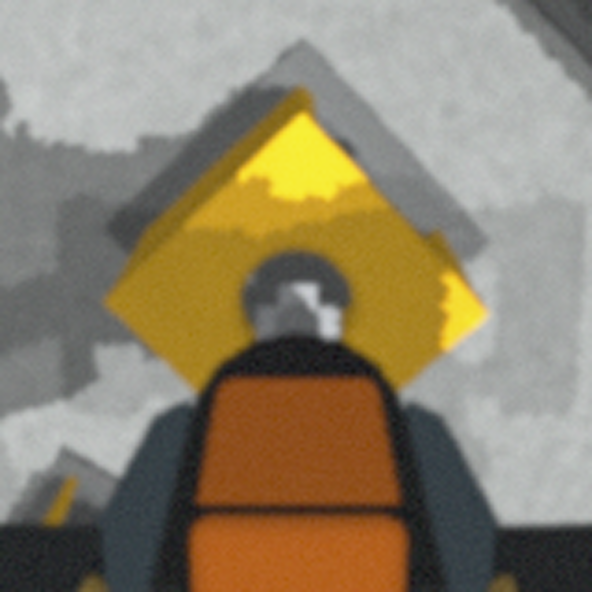

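View pics/s37z.png

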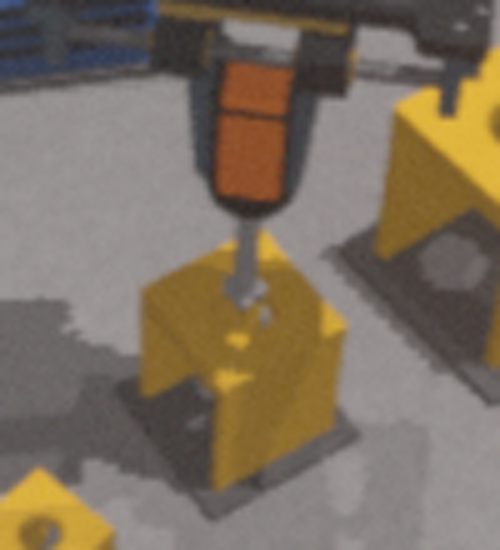

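```bash
python3 -m creep '0 0 -0.4 0 0 0 1;0 0 -0.4 0 0 0 1;0 0 -0.4 0 0 0 1;0 0 -0.4 0 0 0 1;0 0 0 0 0 0 1'; python3 - <<'E'
from scr import *
show();togo([578.5,-192.4,111],R.from_euler('xyz',[180,0,-35],degrees=True))
E
```

```text
time_s: 37.53
ee_pos: [579.0, -192.3, 181.2]
ee_rot: [-179.9, -0.2, -34.8]
force: [-0.0, -0.3, -2.4]
gripper_width: 28.0
t37.53 p [ 579.  -192.3  181.2] rpy [-179.9   -0.2  -34.8] F [-0.  -0.3 -2.4] T [-0.03 -0.01  0.04] w28.0 q [-19.5  22.6  87.9   0.   69.3  15.3]
to go cm [-0.05 -0.01 -7.02] rv [ 0.     0.003 -0.004] rows>= 1.7
```

```bash
python3 -m creep '0 0 -0.5 0 0.003 0 1;0 0 -0.7 0 0 0 1;0 0 -0.7 0 0 0 1;0 0 -0.7 0 0 0 1;0 0 -0.7 0 0 0 1;0 0 -0.7 0 0 0 1;0 0 -0.7 0 0 0 1;0 0 -0.5 0 0 0 1;0 0 0 0 0 0 1'; python3 - <<'E'
from scr import *
show();togo([578.5,-192.4,111],R.from_euler('xyz',[180,0,-35],degrees=True))
E
```

```text
time_s: 38.28
ee_pos: [578.3, -192.0, 122.3]
ee_rot: [179.9, 0.1, -34.8]
force: [-0.4, 0.6, -2.5]
gripper_width: 28.0
t38.28 p [ 578.3 -192.   122.3] rpy [ 1.799e+02  1.000e-01 -3.480e+01] F [-0.4  0.6 -2.5] T [-0.06 -0.01  0.02] w28.0 q [-19.4  25.3  92.5  -0.   62.3  15.3]
to go cm [ 0.02 -0.04 -1.13] rv [-0.    -0.002 -0.004] rows>= 0.3
```

```bash
python3 -m creep '0 0 -0.3 0 0 0 1;0 0 -0.3 0 0 0 1;0 0 -0.2 0 0 0 1;0 0 0 0 0 0 1'; python3 -c "
from h import *
show()"; python3 -m creep '0 0 -0.1 0 0 0 1;0 0 -0.1 0 0 0 1'; python3 -c "
from h import *
show()"
```

```text
time_s: 38.62
ee_pos: [578.6, -192.2, 113.7]
ee_rot: [179.9, 0.1, -34.8]
force: [0.5, -0.3, -1.7]
gripper_width: 27.9
t38.62 p [ 578.6 -192.2  113.7] rpy [ 1.799e+02  1.000e-01 -3.480e+01] F [ 0.5 -0.3 -1.7] T [-0.   -0.09 -0.01] w27.9 q [-19.4  25.8  93.2  -0.   61.2  15.3]
time_s: 38.78
ee_pos: [579.0, -192.3, 112.4]
ee_rot: [180.0, 0.0, -34.8]
force: [-2.2, 0.6, 3.5]
gripper_width: 27.8
t38.78 p [ 579.  -192.3  112.4] rpy [180.    0.  -34.8] F [-2.2  0.6  3.5] T [0.22 0.32 0.06] w27.8 q [-19.4  25.8  93.2  -0.   60.9  15.3]
```

Seated (force reversed to +3.5 N). Release gently and look.

```bash
python3 -m creep '0 0 0 0 0 0 0.2;0 0 0 0 0 0 0.2;0 0 0 0 0 0 0;0 0 0 0 0 0 -1;0 0 0 0 0 0 -1;0 0 0 0 0 0 -1;0 0 0 0 0 0 -1;0 0 0 0 0 0 -1;0 0 0 0 0 0 -1;0 0 0 0 0 0 -1;0 0 0 0 0 0 -1;0 0 0 0 0 0 -1'; python3 - <<'E'
from h import *
show()
f=cam("wrist","pics/w38.png");s=cam("side","pics/s38.png")
cv2.imwrite('pics/s38z.png',cv2.resize(cv2.imread('pics/s38.png')[190:300,300:400],None,fx=5,fy=5,interpolation=2))
E
```

```text
time_s: 39.78
ee_pos: [581.1, -193.0, 115.2]
ee_rot: [-179.9, -0.4, -34.8]
force: [0.7, -0.1, -0.2]
gripper_width: 91.1
t39.78 p [ 581.1 -193.   115.2] rpy [-179.9   -0.4  -34.8] F [ 0.7 -0.1 -0.2] T [ 0.01 -0.01 -0.02] w91.1 q [-19.4  25.7  93.1  -0.   60.9  15.3]
```

View pics/w38.png

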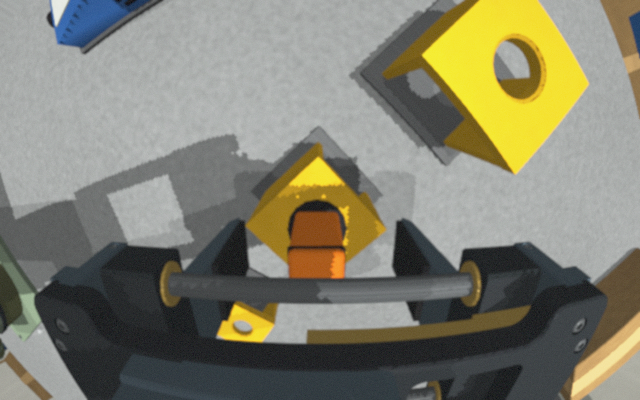

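View pics/s38z.png

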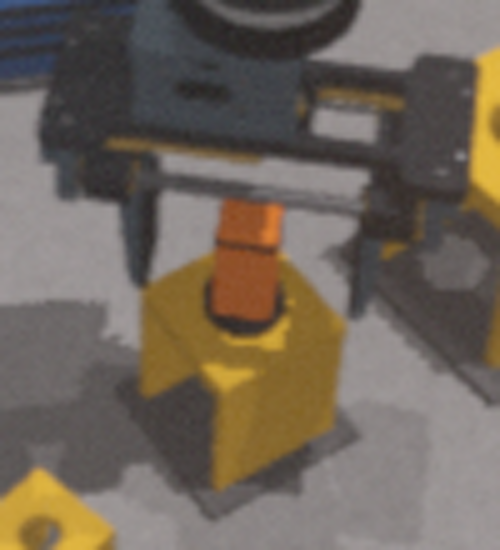

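```bash
python3 -m creep '0 0 0.6 0 0 0 -1;0 0 1 0 0 0 -1;0 0 1 0 0 0 -1;0 0 1 0 0 0 -1;0 0 1.2 0 0 0 -1;0 0 1.2 0 0 0 -1;0 0 1.2 0 0 0 -1;0 0 1.5 0 0 0 -1;0 0 1.5 0 0 0 -1;0 0 1.5 0 0 0 -1;0 0 1.5 0 0 0 -1;0 0 1.5 0 0 0 -1'; python3 -m creep '-2 -2 2 0 0 0 -1;-2.5 -2.5 2 0 0 0 -1;-2.5 -2.5 2 0 0 0 -1;-2.5 -2.5 1 0 0 0 -1;-2.5 -2.5 0 0 0 0 -1;-2.5 -2.5 0 0 0 0 -1;-2.5 -2.5 0 0 0 0 -1;-1 -1 0 0 0 0 -1;0 0 0 0 0 0 -1'; python3 - <<'E'
from h import *
show()
s=cam("side","pics/s39.png");t=cam("top","pics/t39.png")
a=cv2.resize(cv2.imread('pics/s39.png')[100:300,190:440],None,fx=3,fy=3,interpolation=2);cv2.imwrite('pics/s39z.png',a)
a=cv2.resize(cv2.imread('pics/t39.png')[120:310,120:510],None,fx=2,fy=2,interpolation=2);cv2.imwrite('pics/t39z.png',a)
E
```

```text
time_s: 40.88
ee_pos: [580.1, -192.7, 278.5]
ee_rot: [-179.9, -0.6, -34.8]
force: [0.3, -0.9, 0.7]
gripper_width: 91.3
time_s: 41.63
ee_pos: [392.9, -377.5, 370.5]
ee_rot: [-180.0, -2.2, -34.4]
force: [-0.0, 0.1, 0.3]
gripper_width: 91.1
t41.63 p [ 392.9 -377.5  370.5] rpy [-180.    -2.2  -34.4] F [-0.   0.1  0.3] T [-0.06 -0.03  0.01] w91.1 q [-45.3  11.2  77.4   0.5  89.3 -10.9]
```

View pics/s39z.png

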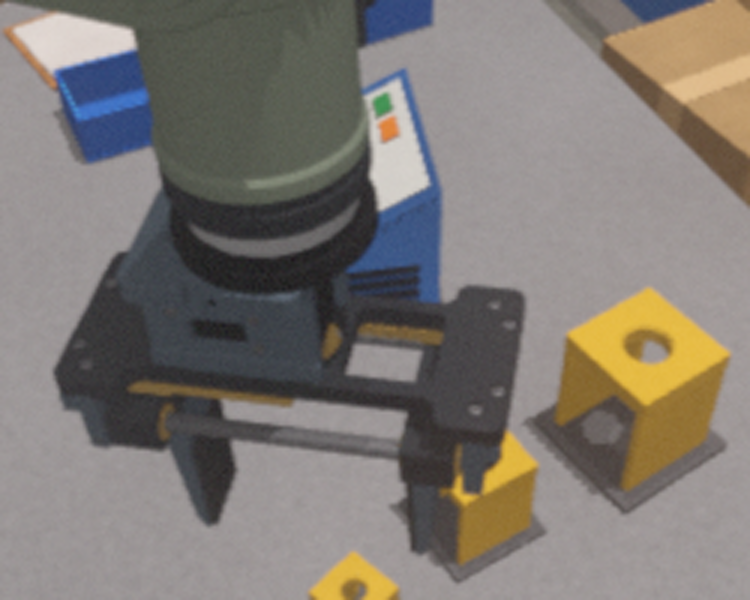

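View pics/t39z.png

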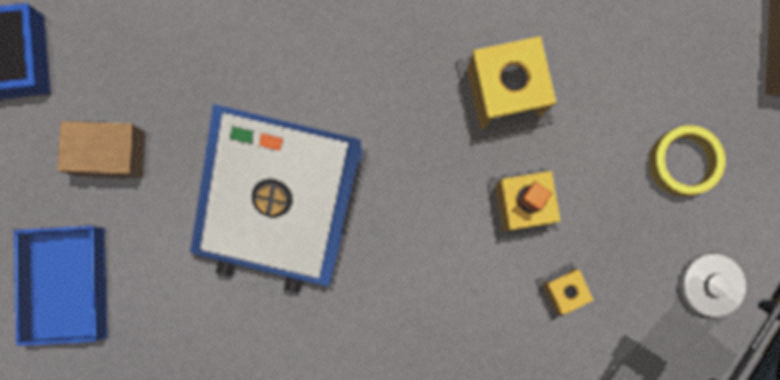

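```bash
python3 -c "
from h import *
show()
from workcell import job
print(job.job_done())"
```

```text
t41.73 p [ 394.9 -375.8  370.2] rpy [-179.9   -2.2  -34.3] F [ 0.4  1.2 -0. ] T [ 0.05 -0.07  0.04] w91.3 q [-45.1  11.2  77.4   0.5  89.3 -10.8]
the job is handed in; nothing more can be done
None
```

I drove the brass screw home with the screwdriver and put the screwdriver back upright in the middle stand. I then let go and handed the job in at 41.7 s.

- **Driving:** The screw turned about 210° clockwise (about 3.67 rad, roughly 7 mm in). I re-seated the bit once partway because the last joint was near its limit. The readings I took while turning showed 10–22 N of push along the axis, with peaks of about 34 N and 28 N when pressing the bit in.
- **Screw stopped:** At the end the turning moment rose to about 0.65 N m, against the stated 0.16 N m. The slots stopped following and the bit began to ride up. In the side picture the flange lies on the cover, within the calibration error.
- **Mishap:** On my first lift the screwdriver slipped out of the fingers and was left leaning in the stand's hole. I gripped it tilted, stood it upright in the hole, and gripped it again before going to the screw.
- **Final checks:** The release and the last top picture show the screwdriver upright with its collar on the plate. The carton, tape roll, bin and pulley look unmoved, and the gripper is open and clear. In the last side picture the arm hid the screw and the screwdriver, so it confirmed neither.

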